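# Fold the probe thermometer and put it away in its cradle

### The arm

A 6-joint arm with a two-finger parallel gripper is mounted at the origin on a cart in front of the work surface, level with it; the furniture and walls round the work are solid. World frame = base frame: x ahead of the robot, y to its left, z up, the work surface at z = 0. Lengths are in m, angles in rad, forces in N, time in s.
With the tool pointing down it reaches from about 0.35 to 0.85 m from the base axis. Payload 8.1 kg.
Tool frame: the origin (TCP) lies at the very end of the fingers, on their centre line; the grasp point (between the pads) lies 19 mm behind it; z points along the fingers, y is the line along which they close (so a half turn about z gives the same grasp; the last joint's range is limited). The gripper opens to 85 mm and grips with 20 to 120 N. Pads are 22 mm wide; open, the fingers measure 114 mm over their backs; the gripper's body (76 mm by 85 mm) begins 54 mm behind the grasp point. The pads swing forward as they close: fully open they stand 13 mm farther back than shut.
Start: joints at [1.124, 0.13, 1.488, -0, 1.523, -0.085], TCP at [0.212, 0.561, 0.194] pointing down, gripper open.
Joint ranges: [-2.96, 2.96], [-0.89, 2.26], [0.02, 2.5], [-1.34, 4.48], [0, 2.73], [-2.66, 2.66]. Speed limits (rad/s): [2.39, 2.39, 2.79, 3.14, 3.14, 3.14].

### API

Orientations are given as a unit quaternion [x, y, z, w].
In Python, from plant import r, get_image, get_calibration, job_done, recognise, tip_of gives the robot as it stands.
- The arm moves only by the tool move_arm, never from a script. Its argument "plan" is one flat list of numbers, 7 for each row, row after row: the shift along the tool's x, y, z in m, then the turn, a rotation vector about the tool's x, y, z in rad, then the finger opening in m, from 0 to 0.0854. A call has 1 to 5 rows; each row is the pose to reach, as a shift and turn from the pose commanded when the call began, along the tool's axes at that moment; what a row does not reach only later rows make up. A row lasts 1/12 s, in which the tool goes at most 41.7 mm and 7.16 degrees, less where a joint would pass 70% of its speed; a pose out of reach is approached as far as the arm can. A call with a gripper value outside its range is refused whole. The fingers move at their own pace and stop on an object; the grip force is fixed at half the most. Time passes only in rows, so rows that repeat a pose let the fingers close. It gives the time, the measured TCP pose, the force, the opening and the grip force at its end, in the units of the state.
- r.get_obs(): the state, without advancing time (a new reading comes with each control period).
- get_image(name): name is "scene" or "top"; returns the picture (384x512x3 uint8, red, green, blue); there is no depth.
- get_calibration(name): a dict with "camera_matrix" (3x3 intrinsics, pixels), "origin" and "orientation" of the camera in the world. Camera axes: x right, y up, looking along -z (the intrinsics and any distortion apply to the point x, -y, -z); pixel columns grow to the right and rows downward; lengths in m; the calibration is good to about 2 mm. A picture is of the moment at which its call begins. get_calibration takes no time and is no camera call.
- job_done(): hands the job in; it is judged then, once.
Trained networks look in the newest picture that a camera, given by its name, has taken for a name from the list of things; names that differ only in an ending like _2 or _b are one class to them, and where a whole thing is asked for, a point or a joint stands for the part that bears it (a point fixed in the world has none). Each returns a list of dicts, best first, with "score" (0 to 1); they miss things now and then, are a little off and sometimes report something else, mostly with a low value. They report only what shows in the picture. A call takes as long as a camera call.
- recognise(camera, label): "box" ([centre column, centre row, width, height] in pixels, round what is visible of it).
- tip_of(camera, label): "position" ([row, column] in pixels: a listed point, or the origin of a listed thing).
The state is a dict: "time": time; "q": joint angles; "qd": joint speeds; "tau": joint torques, N m; "position": TCP position; "tcp_rot": TCP orientation; "contact_force": force on the tool from outside, world axes, zero at the start; "torque": the same for the moment, N m; "grip_width": opening from 0.0 (shut) to 1.0 (fully open); "gripper_force": force on a finger pad.
Only numpy, scipy, OpenCV 4.12 (cv2) and the standard library are available. Lean on these libraries where they do the work, as an engineer would, in place of code of your own. Each camera call takes 0.05 s, during which the arm holds its last target. There are 200 camera calls.

### The job

Fold the probe of the white food thermometer fully into the slot in its housing, then put the thermometer away in the sloping wooden cradle under the little spice shelf, so that it lies flat on the cradle's floor between the walls. Lower it in with the gripper rather than dropping it, let go, and do not shift the garlic or the lemon.

Things in the scene. Friction and masses are not known exactly. Their poses are not given: they have to be found in the camera images.
- thermometer: Loose folding food thermometer, about 0.23 kg: white housing 150 x 36 x 24 mm lying flat on the cooker lid, steel probe hinged at one end. Origin: centre of underside. x: along the length toward the hinged end; y: across, toward the side with the probe slot; z: up, out of the display face. Grip it across the 36 mm width at its middle; this also presses a nearly folded probe home.
- probe (a joint): Probe angle, rad: 0 = folded into the slot, flush with the housing's side; grows as it swings out (stop at 2.4). At angle q the probe points from the hinge along (-cos q, +sin q) in the housing's x, y. Hinge friction about 0.015 N m: it stays where left, and a sideways push on the probe swings it without noticeably shifting the housing. Starts between 0.7 and 1.7.
- hinge_pin (a point): Hinge of the probe, in the housing at x = +60, y = +13, z = +12 mm from its origin; its axis is the housing's z. The slot runs from here along the housing's +y side, 14 mm high (5 to 19 mm above the underside), to an end block at the other end.
- probe_tip (a point): Outer end of the probe, 115 mm from the hinge. The probe is a round steel bar 8 mm thick (6 mm over the last 40 mm), its centre line 12 mm above the underside of the housing.
- cradle: Fixed wooden cradle (the thermometer's case) low in a small rack: a tray tilted 35 deg toward the rack's front. Origin: centre of inner floor, 62 mm above the lid. y: along it (level), x: up the slope, z: square out of the floor. Inside 162 (y) x 46 (x) mm; walls 16 mm high, 5 thick, both long walls open for fingers at y -40 to +40 mm. The thermometer lies along y, either way round.
- shelf_edge (a point): Middle of the front lower edge of the shelf above the cradle, 225 mm above the lid and 10 mm nearer the rack's front than the cradle's origin. Spice jars stand on the shelf (to 350 mm), a thin rail runs along its edge (to 253 mm). It bars a vertical tool over the cradle: come in along the cradle's z, tilted 35 deg.
- rack: Fixed wooden rack that carries the cradle and the shelf, 176 mm wide (y). Origin: on the lid, straight below the cradle's origin; -x is its front, z up. Its foot reaches 60 mm in front of the origin, its back board stands 80 mm behind it.
- garlic: Bystander: loose garlic bulb, 53 mm, on the worktop at the right. Origin: centre of its underside.
- lemon: Bystander: loose lemon, 83 x 58 x 58 mm, on the worktop at the right, beyond the garlic. Origin: underside centre.

How it is judged:
On the way, in this order (a step that is already met when the one before it is completed fails the run):
1. the probe is folded into the housing (value of joint probe below 0.12 rad), for 0.2 s.
2. the folded thermometer has been lowered into the cradle while still held by the gripper (underside within 20 mm of the floor) (value of joint probe below 0.12 rad and x of thermometer in the frame of cradle between -0.01 and 0.01 m and y of thermometer in the frame of cradle between -0.011 and 0.011 m and z of thermometer in the frame of cradle below 0.02 m and contact force between the fingers and thermometer above 0.5 N), for 0.1 s.
At the end, for the whole second after the job is handed in: The probe is folded (under 0.12 rad), the thermometer lies at rest flat on the cradle's floor (origin within 5 mm of the floor, within 10 mm across and 11 mm along of its centre, axes within 0.12 rad), released (value of joint probe below 0.12 rad and x of thermometer in the frame of cradle between -0.01 and 0.01 m and y of thermometer in the frame of cradle between -0.011 and 0.011 m and z of thermometer in the frame of cradle between -0.005 and 0.005 m and angle between the x axis of thermometer and the y axis of cradle, either way round below 0.12 rad and angle between the z axis of thermometer and the z axis of cradle, either way round below 0.12 rad and linear speed of thermometer below 0.02 m/s and velocity of joint probe below 0.1 rad/s); the robot touches nothing.
It fails at once if the garlic is shifted by more than 30 mm (distance of garlic from where it was at the start of the episode above 0.03 m).
It fails at once if the lemon is shifted by more than 30 mm (distance of lemon from where it was at the start of the episode above 0.03 m).
It also fails if it takes over 50 s, if anything falls off the work surface, if the arm or the gripper's body presses on something with over 40 N, if the wrist force passes 120 N, or if a joint passes its speed limit or range.

## Working session

There is one attempt and no reset: what is moved stays moved. The work goes in short steps, Python scripts to look and compute and a tool call to move; the robot and the scene stay as the last step left them, time stands still between calls to the robot, and variables do not carry over. Pictures are saved under pics/ and viewed, at most 10 in all, crops included, and the job is handed in when it is done.

Besides the shell and the picture viewer there is one more tool, called after "Emit:" as a command line: name --argument value ..., lists and objects as JSON in quotes. move_arm: Moves the arm, as the interface text tells. Its arguments: {"type":"object","properties":{"plan":{"type":"array"}},"required":["plan"]}

```bash
mkdir -p pics
cat > h.py <<'E'
import numpy as np, cv2
from scipy.spatial.transform import Rotation as R
from plant import r, get_image, get_calibration, job_done, recognise, tip_of
def ray(cam,row,col):
    c=get_calibration(cam);K=np.array(c["camera_matrix"])
    d=np.linalg.inv(K)@[col,row,1]; d=np.array([d[0],-d[1],-d[2]])
    return np.array(c["origin"]),R.from_quat(c["orientation"]).apply(d)
def atz(cam,row,col,z):
    o,d=ray(cam,row,col); return o+d*(z-o[2])/d[2]
def tri(a,b):
    (o1,d1),(o2,d2)=a,b; d1=d1/np.linalg.norm(d1);d2=d2/np.linalg.norm(d2)
    s=np.linalg.lstsq(np.c_[d1,-d2],o2-o1,rcond=None)[0]
    p,q=o1+s[0]*d1,o2+s[1]*d2; return (p+q)/2,np.linalg.norm(p-q)
def proj(cam,p):
    c=get_calibration(cam);K=np.array(c["camera_matrix"])
    x=R.from_quat(c["orientation"]).inv().apply(np.array(p)-c["origin"]);u=K@[x[0],-x[1],-x[2]]
    return u[:2]/u[2]
E
python3 - <<'E'
from h import *
for c in("scene","top"):
    cv2.imwrite(f"pics/{c}0.png",cv2.cvtColor(get_image(c),cv2.COLOR_RGB2BGR))
    k=get_calibration(c);print(c,k)
np.set_printoptions(precision=4,suppress=True)
for l in("thermometer","hinge_pin","probe_tip","cradle","shelf_edge","rack","garlic","lemon"):
    P={}
    for c in("scene","top"):
        t=tip_of(c,l); P[c]=t
        print(l,c,[(round(x["score"],2),np.round(x["position"],1)) for x in t[:2]])
    if P["scene"] and P["top"]: print("   tri",tri(ray("scene",*P["scene"][0]["position"]),ray("top",*P["top"][0]["position"])))
o=r.get_obs();print(o["position"],o["tcp_rot"],o["time"])
E
```

```text
scene {'camera_matrix': array([[386.03397162,   0.        , 252.35797504],
       [  0.        , 386.03397162, 193.04852046],
       [  0.        ,   0.        ,   1.        ]]), 'origin': array([ 0.1715081 , -0.56478387,  0.96650442]), 'orientation': array([ 0.37037024, -0.09564703, -0.2291437 ,  0.89508139])}
top {'camera_matrix': array([[376.30163071,   0.        , 248.32863149],
       [  0.        , 376.30163071, 193.35749529],
       [  0.        ,   0.        ,   1.        ]]), 'origin': array([0.42401859, 0.16932312, 1.14121364]), 'orientation': array([ 0.03317757, -0.0610422 , -0.7024442 ,  0.70833978])}
thermometer scene [(0.98, array([231.1, 260.3]))]
thermometer top [(0.81, array([193.5, 251.2]))]
   tri (array([0.5764, 0.1161, 0.0012]), np.float64(0.000946650455880201))
hinge_pin scene [(0.79, array([239.6, 254.5]))]
hinge_pin top [(0.73, array([206.2, 261.9])), (0.61, array([164.5, 329.6]))]
   tri (array([0.5367, 0.0842, 0.0169]), np.float64(0.00022415980949514692))
probe_tip scene [(0.5, array([255.1, 289.1]))]
probe_tip top [(0.45, array([191.2, 294.4]))]
   tri (arr
[... 309 characters left out ...]
shelf_edge top [(0.97, array([196.6, 146.7]))]
   tri (array([0.5412, 0.3849, 0.2028]), np.float64(0.004234704796198933))
rack scene [(0.86, array([182. , 219.2]))]
rack top [(0.79, array([201.8, 163.8])), (0.64, array([165.8, 326.7]))]
   tri (array([0.5504, 0.3769, 0.0133]), np.float64(0.006440778135167632))
garlic scene [(0.64, array([293.8, 281.1]))]
garlic top [(0.64, array([216.1, 327.9]))]
   tri (array([ 0.5092, -0.1157,  0.0167]), np.float64(0.0014047874013873962))
lemon scene [(0.66, array([274.3, 330.7]))]
lemon top [(0.81, array([163. , 326.9]))]
   tri (array([ 0.6774, -0.1216, -0.0032]), np.float64(0.0020905282788807253))
[0.2124 0.5612 0.1943] [0.1799 0.9837 0.     0.    ] 0.9
```

View pics/scene0.png

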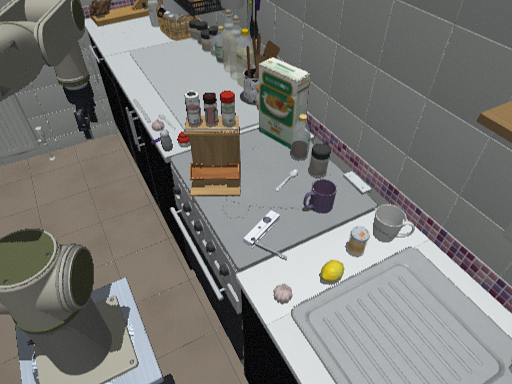

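View pics/top0.png

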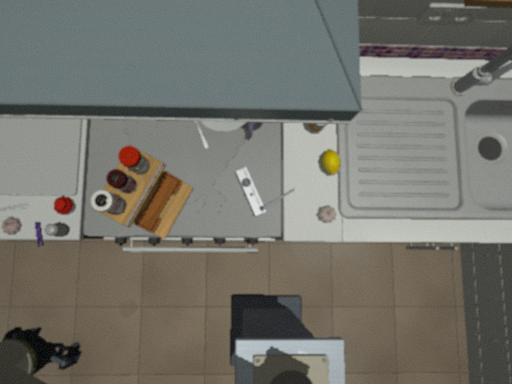

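The scene view shows the thermometer at about (262,227) with its probe out to (286,257) and the rack at (215,160). In the top view, the housing runs from (240,170) to (262,213), with the hinge near (262,208), the probe tip near (294,190) and the cradle near (165,204). I'll zoom in for finer measurement.

Run:
```python
from h import *
t=cv2.imread("pics/top0.png");s=cv2.imread("pics/scene0.png")
z=lambda i,r0,r1,c0,c1,f:cv2.resize(i[r0:r1,c0:c1],None,fx=f,fy=f,interpolation=cv2.INTER_CUBIC)
a=z(t,140,240,85,205,3.333) #400x333
b=z(t,155,225,225,305,5) #400x350
c=z(s,80,200,180,260,5)[:300*2] #400x600
d=z(s,200,270,230,300,4)
out=np.zeros((600,800,3),np.uint8)
def put(i,r,c): h=min(i.shape[0],600-r);w=min(i.shape[1],800-c);out[r:r+h,c:c+w]=i[:h,:w]
put(z(t,140,240,85,205,3.333),0,0); put(z(s,200,266,230,300,4),334,0); put(z(t,160,220,225,305,5),0,400); put(z(s,110,200,175,275,3.333),300,400)
cv2.imwrite("pics/z.png",out)
```

```text
(no output)
```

View pics/z.png

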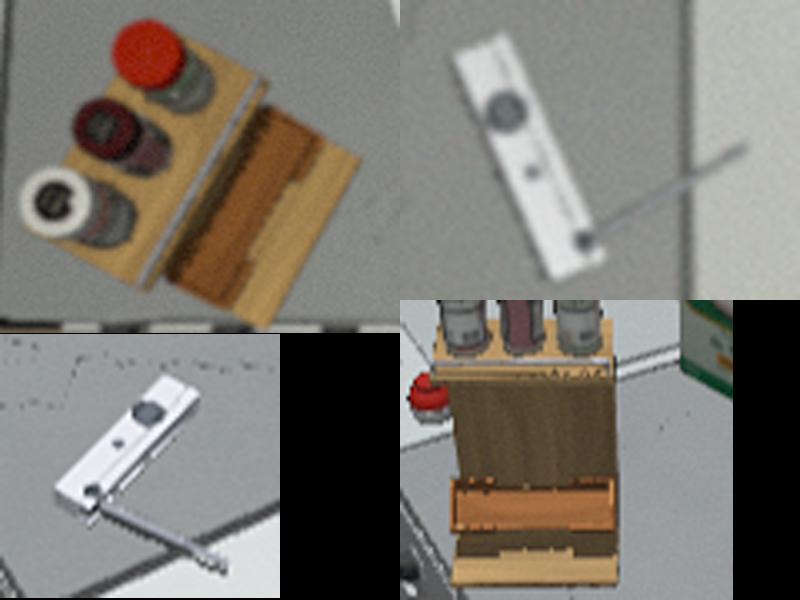

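The zoom gives clear corners for the housing, hinge and tip, and for the foot, tray and shelf of the rack. I'll fit their poses.

```bash
cat > fit.py <<'E'
from h import *
from scipy.optimize import least_squares
np.set_printoptions(precision=4,suppress=True)
T=lambda x,y:("top",[225+(x-400)/5,160+y/5]); S=lambda x,y:("scene",[230+x/4,200+(y-334)/4])
L,W=.075,.018
obs=[((L*-1,-W,.024),T(452,52)),((-L,W,.024),T(505,33)),((L,W,.024),T(605,258)),((L,-W,.024),T(555,280)),((.06,.013,.024),T(585,240)),
((-L,-W,.024),S(165,374)),((-L,W,.024),S(200,398)),((L,-W,.024),S(55,490)),((L,W,.024),S(92,512)),((.06,.013,.024),S(92,491))]
def w(v,p): c,s=np.cos(v[2]),np.sin(v[2]); return np.array([v[0]+c*p[0]-s*p[1],v[1]+s*p[0]+c*p[1],v[3]+p[2]])
f=lambda v:np.concatenate([proj(c,w(v,p))-u for p,(c,u) in obs])
s=least_squares(f,[.576,.116,-2.5,0],loss="soft_l1");print("thermo x,y,yaw,z",s.x);print(s.fun.reshape(-1,2))
v=s.x
tp=tri(ray("top",*T(745,147)[1][::-1]),ray("scene",*S(224,568)[1][::-1]));print("tip",tp)
for c,u in(T(745,147),S(224,568)):
    t=atz(c,u[1],u[0],v[3]+.012);d=t-w(v,(.06,.013,.012));a=np.arctan2(d[1],d[0])-v[2];print("tip",t,np.linalg.norm(d),"q",np.angle(np.exp(1j*(np.pi-a))))
T=lambda x,y:("top",[85+x/3.333,140+y/3.333]); S=lambda x,y:("scene",[175+(x-400)/3.333,110+(y-300)/3.333])
H=.088
co=[((-.06,-H,0),S(617,585)),((-.06,H,0),S(452,585)),((-.01,H,.225),S(436,380)),((-.01,-H,.225),S(614,380)),
((.0138,.086,.091),S(452,480)),((.0138,-.086,.091),S(613,480)),
((-.032,-.086,.059),T(325,145)),((-.032,.086,.059),T(230,305)),((-.01,-H,.253),T(268,80)),((-.01,H,.253),T(148,290))]
g=lambda v:np.concatenate([proj(c,w(np.r_[v,0.] if len(v)<4 else v,p))-u for p,(c,u) in co])
for x0 in([.54,.37,.5,0],[.54,.37,.5]):
    s=least_squares(g,x0,loss="soft_l1");print("rack",s.x);print(s.fun.reshape(-1,2).T)
E
python3 fit.py
```

```text
thermo x,y,yaw,z [ 0.5828  0.1182 -2.7263 -0.0069]
[[ 0.0286  0.2837]
 [ 0.2995 -0.4617]
 [ 0.1484 -0.329 ]
 [-0.8194  0.0091]
 [ 0.6202 -0.6457]
 [-0.2919  0.4312]
 [-0.1222 -0.6383]
 [-0.8201 -0.288 ]
 [-0.8814 -0.1382]
 [ 0.7843  1.2451]]
tip (array([ 0.5905, -0.0154,  0.0039]), np.float64(0.00037219684507588675))
tip [ 0.5905 -0.0153  0.0051] 0.11303914389631138 q 1.4536371281113554
tip [ 0.5898 -0.0161  0.0051] 0.11334341865371819 q 1.4624559764380103
rack [0.5438 0.3824 1.0864 0.0009]
[[ 0.3877 -0.3398 -1.9639 -0.0738 -0.6604  0.5735  1.3188 -0.1495  0.1937
  -1.6977]
 [ 0.3122  0.8844  1.6678  1.1543 -1.1384 -1.6452 -3.0828  1.5731 -2.2012
  -0.0094]]
rack [0.544  0.3828 1.0866]
[[ 0.386  -0.309  -1.9285 -0.0776 -0.6332  0.5684  1.2459 -0.1883  0.1227
  -1.7185]
 [ 0.4222  1.0011  1.8395  1.3197 -0.9988 -1.5117 -3.0789  1.5375 -2.1763
  -0.0448]]
```

```bash
cat > ov.py <<'E'
import sys
from h import *
from fit import w
def model():
    a=np.radians(35);X=np.array([np.cos(a),0,np.sin(a)]);Z=np.array([-np.sin(a),0,np.cos(a)]);Y=np.array([0,1,0]);O=np.array([0,0,.062])
    c=lambda x,y,z:O+x*X+y*Y+z*Z
    segs=[]
    for (x,y,z) in[(.028,.086,.016),(.023,.081,0)]:
        k=[c(x,y,z),c(x,-y,z),c(-x,-y,z),c(-x,y,z)];segs+=[(k[i],k[(i+1)%4]) for i in range(4)]
    segs+=[((-.06,.088,0),(-.06,-.088,0)),((-.01,.088,.225),(-.01,-.088,.225)),((-.01,.088,.253),(-.01,-.088,.253)),((-.06,.088,0),(.08,.088,0)),((-.06,-.088,0),(.08,-.088,0))]
    return segs
if __name__=="__main__":
    v=[float(x) for x in sys.argv[1:5]]
    out=np.zeros((600,800,3),np.uint8)
    for k,(cam,c0,r0) in enumerate([("top",122,152),("scene",178,110)]):
        f=5;i=cv2.imread(f"pics/{cam}0.png")[r0:r0+100,c0:c0+80];i=cv2.resize(i,None,fx=f,fy=f,interpolation=cv2.INTER_CUBIC)
        for p,q in model():
            P=[tuple(int(t) for t in np.round((proj(cam,w(v,e))-[c0,r0]+.5)*f)) for e in(p,q)]
            cv2.line(i,P[0],P[1],(255,255,0),1)
        out[:i.shape[0],400*k:400*k+i.shape[1]]=i
    cv2.imwrite(sys.argv[5],out[:500])
E
sed -i 's/^s=least_squares(f/if __name__!="__main__": raise SystemExit\ns=least_squares(f/' fit.py
sed -i 's/^if __name__!="__main__": raise SystemExit//' fit.py
sed -i 's/^from fit import w/def w(v,p): c,s=np.cos(v[2]),np.sin(v[2]); return np.array([v[0]+c*p[0]-s*p[1],v[1]+s*p[0]+c*p[1],v[3]+p[2]])/' ov.py
python3 ov.py .542 .382 1.055 0 pics/ov1.png
```

```text
(no output)
```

View pics/ov1.png

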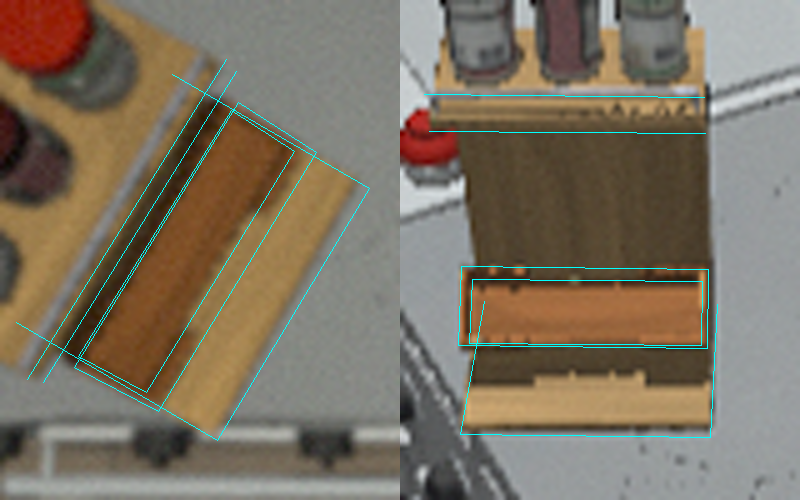

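The overlay matches the rack to within a few mm: cradle lines lie on the tray at scene crop (460–708, 268–347), and in the top view too. Next I'll plan the moves.

```bash
cat > go.py <<'E'
import sys
from h import *
np.set_printoptions(precision=4,suppress=True)
def w(v,p): c,s=np.cos(v[2]),np.sin(v[2]); return np.array([v[0]+c*p[0]-s*p[1],v[1]+s*p[0]+c*p[1],v[3]+p[2]])
TH=[.581,.1175,-2.7263,0.]
RACK=[.542,.382,1.055,0.]
def down(ya): # tool down, tool y at world angle ya
    y=np.array([np.cos(ya),np.sin(ya),0]);z=np.array([0,0,-1.]);return R.from_matrix(np.c_[np.cross(y,z),y,z])
YA=TH[2]-np.pi/2+np.pi
def rel(p,Rt,P0=None,R0=None):
    o=r.get_obs();P0=o["position"] if P0 is None else P0;R0=R.from_quat(o["tcp_rot"]) if R0 is None else R0
    return np.r_[R0.inv().apply(np.array(p)-P0),(R0.inv()*Rt).as_rotvec()]
def push(q,rho=.075,z=.009):
    n=np.array([np.sin(q),np.cos(q)]);d=.004+11e-3*abs(n[0])+14.5e-3*abs(n[1])
    c=np.array([.06,.013])+rho*np.array([-np.cos(q),np.sin(q)])+d*n
    return w(TH,(c[0],c[1],z))
E
python3 - <<'E'
from go import *
import fit
s=fit.least_squares(lambda v:fit.f(np.r_[v,0.]),[.58,.117,-2.7],loss="soft_l1");print("TH z0",s.x,s.cost)
D=down(YA);p0=push(1.8);p0[2]=.15
print(p0,rel(p0,D))
E
```

```text
thermo x,y,yaw,z [ 0.5828  0.1182 -2.7263 -0.0069]
[[ 0.0286  0.2837]
 [ 0.2995 -0.4617]
 [ 0.1484 -0.329 ]
 [-0.8194  0.0091]
 [ 0.6202 -0.6457]
 [-0.2919  0.4312]
 [-0.1222 -0.6383]
 [-0.8201 -0.288 ]
 [-0.8814 -0.1382]
 [ 0.7843  1.2451]]
tip (array([ 0.5905, -0.0154,  0.0039]), np.float64(0.00037219684507588675))
tip [ 0.5905 -0.0153  0.0051] 0.11303914389631138 q 1.4536371281113554
tip [ 0.5898 -0.0161  0.0051] 0.11334341865371819 q 1.4624559764380103
rack [0.5438 0.3824 1.0864 0.0009]
[[ 0.3877 -0.3398 -1.9639 -0.0738 -0.6604  0.5735  1.3188 -0.1495  0.1937
  -1.6977]
 [ 0.3122  0.8844  1.6678  1.1543 -1.1384 -1.6452 -3.0828  1.5731 -2.2012
  -0.0094]]Traceback (most recent call last):
  File "<stdin>", line 2, in <module>
  File "fit.py", line 23, in <module>
    s=least_squares(g,x0,loss="soft_l1");print("rack",s.x);print(s.fun.reshape(-1,2).T)
    return func(*args, **kwargs)
    result = trf(vector_fun.fun, vector_fun.jac, x0, f0, J0, lb, ub, ftol, xtol,
                 gtol, max_nfev, x_scale, loss_function, tr_solver,
                 tr_options.copy(), verbose, callback
[... 174 characters left out ...]
k=callback)
    f_new = fun(x_new)
    self._update_fun()
    ~~~~~~~~~~~~~~~~^^
    self.f = self.fun_wrapped(xp_copy(self.x))
             ~~~~~~~~~~~~~~~~^^^^^^^^^^^^^^^^^
    return np.atleast_1d(self.fun(x))
                         ~~~~~~~~^^^
    return self.f(x, *self.args, **self.kwargs)
           ~~~~~~^^^^^^^^^^^^^^^^^^^^^^^^^^^^^^
  File "fit.py", line 21, in <lambda>
    g=lambda v:np.concatenate([proj(c,w(np.r_[v,0.] if len(v)<4 else v,p))-u for p,(c,u) in co])
                               ~~~~^^^^^^^^^^^^^^^^^^^^^^^^^^^^^^^^^^^^^^^
  File "h.py", line 15, in proj
    c=get_calibration(cam);K=np.array(c["camera_matrix"])
ValueError: time passes only in moves, steps and waits
```

```bash
sed -i 's/^def ray/import functools\nget_calibration=functools.cache(get_calibration)\ndef ray/' h.py
python3 - <<'E'
from go import *
D=down(YA);p0=push(1.8);p0[2]=.15
print(p0,rel(p0,D),r.get_obs()["time"])
E
```

```text
[0.5275 0.0044 0.15  ] [-0.4919 -0.4092  0.0443  0.     -0.0001  2.3645] 0.9
```

```bash
sed -i 's/^YA=.*/YA=TH[2]-np.pi\/2/' go.py
python3 - <<'E'
from go import *
D=down(YA);p0=push(1.8);p0[2]=.15
print(p0,rel(p0,D),r.get_obs()["time"])
E
```

```text
[0.5275 0.0044 0.15  ] [-0.4919 -0.4092  0.0443  0.0001  0.     -0.7771] 0.9
```

Emit:
move_arm --plan '[-0.492, -0.409, 0.044, 0, 0, -0.777, 0, -0.492, -0.409, 0.044, 0, 0, -0.777, 0, -0.492, -0.409, 0.044, 0, 0, -0.777, 0, -0.492, -0.409, 0.044, 0, 0, -0.777, 0, -0.492, -0.409, 0.044, 0, 0, -0.777, 0]'

```text
time: 1.32
position: [0.31, 0.3889, 0.1808]
tcp_rot: [-0.117, 0.993, 0.0, 0.0]
contact_force: [1.8, 0.8, -0.6]
grip_width: 0.296
gripper_force: 0.0
```

Run:
```python
from go import *
D=down(YA);p0=push(1.8);p0[2]=.15
o=r.get_obs();print(rel(p0,D),o["time"],o["position"],o["q"],o["grip_width"])
```

```text
[-0.1221 -0.4245  0.0308  0.      0.0003 -0.1807] 1.3167 [0.31   0.3889 0.1808] [ 0.7946 -0.1442  1.7861 -0.0001  1.4994 -1.0108] 0.2957437396992022
```

Emit:
move_arm --plan '[-0.122, -0.425, 0.031, 0, 0, -0.18, 0, -0.122, -0.425, 0.031, 0, 0, -0.18, 0, -0.122, -0.425, 0.031, 0, 0, -0.18, 0, -0.122, -0.425, 0.031, 0, 0, -0.18, 0, -0.122, -0.425, 0.031, 0, 0, -0.18, 0]'

```text
time: 1.73
position: [0.409, 0.2114, 0.1669]
tcp_rot: [-0.203, 0.979, 0.0, 0.0]
contact_force: [0.9, -0.1, -0.1]
grip_width: 0.004
gripper_force: 0.0
```

```bash
cat > n.py <<'E'
from go import *
D=down(YA);p0=push(1.8);p0[2]=.15
o=r.get_obs();print(rel(p0,D),o["time"],o["position"],o["q"],o["grip_width"])
E
python3 n.py
```

```text
[-0.0264 -0.237   0.0169 -0.      0.001  -0.0065] 1.7333 [0.409  0.2114 0.1669] [ 0.3655 -0.244   1.8983  0.      1.4863 -1.6141] 0.0035183518370854134
```

Emit:
move_arm --plan '[-0.026, -0.237, 0.017, 0, 0, -0.006, 0, -0.026, -0.237, 0.017, 0, 0, -0.006, 0, -0.026, -0.237, 0.017, 0, 0, -0.006, 0, -0.026, -0.237, 0.017, 0, 0, -0.006, 0, -0.026, -0.237, 0.017, 0, 0, -0.006, 0]'

```text
time: 2.15
position: [0.512, 0.0304, 0.1521]
tcp_rot: [-0.206, 0.979, -0.0, 0.0]
contact_force: [0.2, 0.6, -0.4]
grip_width: 0.0
gripper_force: 0.0
```

```bash
cat > n.py <<'E'
from go import *
D=down(YA);p0=push(1.8);p0[2]=.02
o=r.get_obs();print(rel(p0,D),o["time"],o["position"],o["q"],o["grip_width"])
E
python3 n.py
```

```text
[-0.0036 -0.0301  0.1321 -0.0003  0.0009 -0.0011] 2.15 [0.512  0.0304 0.1521] [-0.0407 -0.0839  1.7832  0.0001  1.4414 -2.0257] 1.462091591183146e-05
```

Emit:
move_arm --plan '[-0.004, -0.03, 0.02, 0, 0, 0, 0, -0.004, -0.03, 0.06, 0, 0, 0, 0, -0.004, -0.03, 0.1, 0, 0, 0, 0, -0.004, -0.03, 0.132, 0, 0, 0, 0, -0.004, -0.03, 0.132, 0, 0, 0, 0]'

```text
time: 2.57
position: [0.5206, 0.0068, 0.0123]
tcp_rot: [-0.205, 0.979, 0.002, -0.006]
contact_force: [-1.9, 0.0, -1.5]
grip_width: -0.005
gripper_force: 0.0
```

```bash
cat > n.py <<'E'
from go import *
D=down(YA)
o=r.get_obs();print(o["position"],o["contact_force"])
for q in(1.8,1.6,1.4,1.2,1.,.8,.6,.4,.2): print(q,rel(push(q,z=.009),D))
i=cv2.imread
a=get_image("scene")[190:290,190:320];cv2.imwrite("pics/a1.png",cv2.resize(a[:,:,::-1],None,fx=5,fy=5,interpolation=cv2.INTER_CUBIC))
E
python3 n.py
```

```text
[0.5206 0.0068 0.0123] [-1.855   0.0103 -1.4945]
1.8 [-0.0054 -0.005   0.0032  0.006  -0.0109 -0.0018]
1.6 [-0.0224 -0.0106  0.003   0.006  -0.0109 -0.0018]
1.4 [-0.0357 -0.0129  0.0028  0.006  -0.0109 -0.0018]
1.2 [-0.049  -0.013   0.0027  0.006  -0.0109 -0.0018]
1.0 [-0.0627 -0.0105  0.0026  0.006  -0.0109 -0.0018]
0.8 [-0.0764 -0.0051  0.0024  0.006  -0.0109 -0.0018]
0.6 [-0.0893  0.0034  0.0024  0.006  -0.0109 -0.0018]
0.4 [-0.1006  0.015   0.0023  0.006  -0.0109 -0.0018]
0.2 [-0.1093  0.0292  0.0023  0.006  -0.0109 -0.0018]
```

View pics/a1.png

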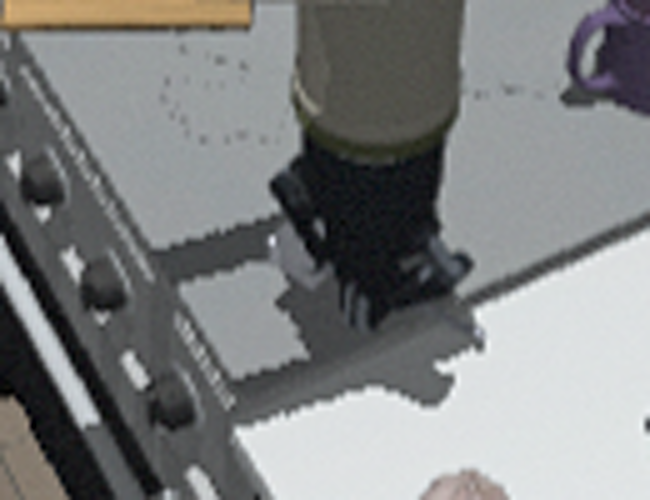

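The fingers stand at crop (365,320), on the near side of the probe (tip at crop (478,340)), which is the side to push from. I'll let the arm settle first.

Emit:
move_arm --plan '[0, 0, 0, 0, 0, 0, 0, 0, 0, 0, 0, 0, 0, 0]'

```text
time: 2.78
position: [0.5294, 0.0067, 0.023]
tcp_rot: [-0.206, 0.979, -0.001, 0.002]
contact_force: [0.2, 0.4, 0.1]
grip_width: 0.001
gripper_force: 0.0
```

```bash
sed -i '/^i=/,$d' n.py; python3 n.py
```

```text
[0.5294 0.0067 0.023 ] [0.2465 0.4043 0.1307]
1.8 [ 0.0027 -0.0013  0.014  -0.0022  0.0039 -0.0005]
1.6 [-0.0143 -0.0069  0.0141 -0.0022  0.0039 -0.0005]
1.4 [-0.0276 -0.0092  0.0141 -0.0022  0.0039 -0.0005]
1.2 [-0.0409 -0.0093  0.0142 -0.0022  0.0039 -0.0005]
1.0 [-0.0547 -0.0069  0.0142 -0.0022  0.0039 -0.0005]
0.8 [-0.0684 -0.0015  0.0143 -0.0022  0.0039 -0.0005]
0.6 [-0.0813  0.007   0.0143 -0.0022  0.0039 -0.0005]
0.4 [-0.0925  0.0185  0.0143 -0.0022  0.0039 -0.0005]
0.2 [-0.1013  0.0328  0.0143 -0.0022  0.0039 -0.0005]
```

Emit:
move_arm --plan '[0, -0.002, 0.009, 0, 0, 0, 0, -0.014, -0.007, 0.011, 0, 0, 0, 0, -0.028, -0.009, 0.011, 0, 0, 0, 0, -0.041, -0.009, 0.011, 0, 0, 0, 0, -0.055, -0.007, 0.011, 0, 0, 0, 0]'

```text
time: 3.2
position: [0.5824, 0.0222, 0.0106]
tcp_rot: [-0.206, 0.979, -0.001, 0.002]
contact_force: [-0.4, -0.3, 1.3]
grip_width: 0.003
gripper_force: 0.0
```

```bash
python3 n.py
```

```text
[0.5824 0.0222 0.0106] [-0.365  -0.3318  1.311 ]
1.8 [ 0.0574  0.0057  0.0014 -0.0017  0.003  -0.0011]
1.6 [ 0.0404  0.0002  0.0015 -0.0017  0.003  -0.0011]
1.4 [ 0.0271 -0.0021  0.0015 -0.0017  0.003  -0.0011]
1.2 [ 0.0138 -0.0022  0.0016 -0.0017  0.003  -0.0011]
1.0 [ 0.      0.0002  0.0016 -0.0017  0.003  -0.0011]
0.8 [-0.0137  0.0056  0.0017 -0.0017  0.003  -0.0011]
0.6 [-0.0265  0.0141  0.0017 -0.0017  0.003  -0.0011]
0.4 [-0.0378  0.0256  0.0017 -0.0017  0.003  -0.0011]
0.2 [-0.0466  0.0399  0.0017 -0.0017  0.003  -0.0011]
```

Emit:
move_arm --plan '[-0.014, 0.005, 0, 0, 0, 0, 0, -0.027, 0.014, 0, 0, 0, 0, 0, -0.038, 0.026, 0, 0, 0, 0, 0, -0.047, 0.04, 0, 0, 0, 0, 0, -0.047, 0.04, 0, 0, 0, 0, 0]'

```text
time: 3.62
position: [0.6091, 0.0808, 0.0107]
tcp_rot: [-0.207, 0.978, 0.0, 0.002]
contact_force: [0.3, 0.0, 1.0]
grip_width: -0.001
gripper_force: 0.0
```

```bash
python3 n.py|tail -3;python3 - <<'E'
from h import *
a=get_image("scene")[190:270,210:310];b=get_image("top")[155:225,215:315]
z=lambda a:cv2.resize(a[:,:,::-1],(500,int(a.shape[0]*5)),interpolation=cv2.INTER_CUBIC)
cv2.imwrite("pics/a2.png",np.vstack([z(a)[:300],z(b)[:300]]))
E
```

```text
0.6 [ 0.0215 -0.0287  0.0016 -0.0004  0.0038  0.0011]
0.4 [ 0.0102 -0.0172  0.0017 -0.0004  0.0038  0.0011]
0.2 [ 0.0014 -0.0029  0.0017 -0.0004  0.0038  0.0011]
```

View pics/a2.png

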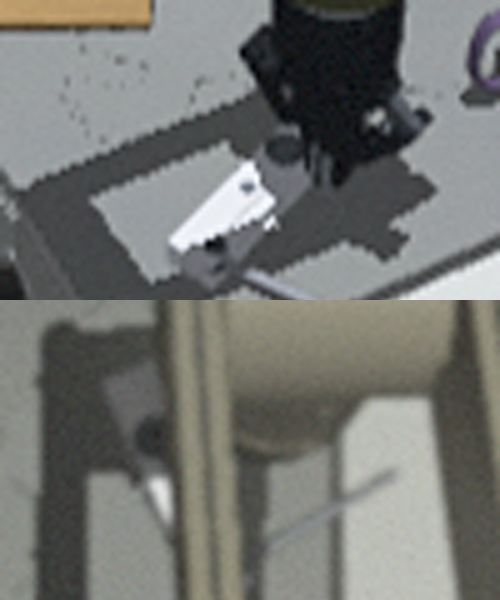

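The probe has not moved: its tip is still at top pixel (294,190), so the fingers passed over it. The lid must be lower than z=0, which agrees with the −7 mm from the fit. I'll feel for the lid.

Emit:
move_arm --plan '[0, 0, 0.002, 0, 0, 0, 0, 0, 0, 0.004, 0, 0, 0, 0, 0, 0, 0.006, 0, 0, 0, 0, 0, 0, 0.008, 0, 0, 0, 0, 0, 0, 0.008, 0, 0, 0, 0]'

```text
time: 4.13
position: [0.6065, 0.0774, 0.0001]
tcp_rot: [-0.205, 0.979, 0.0, -0.001]
contact_force: [-0.5, -0.1, 0.1]
grip_width: 0.002
gripper_force: 0.0
```

Emit:
move_arm --plan '[0, 0, 0.002, 0, 0, 0, 0, 0, 0, 0.003, 0, 0, 0, 0, 0, 0, 0.005, 0, 0, 0, 0, 0, 0, 0.006, 0, 0, 0, 0]'

```text
time: 4.47
position: [0.607, 0.078, -0.0054]
tcp_rot: [-0.206, 0.979, 0.0, -0.0]
contact_force: [-0.2, 0.4, -1.0]
grip_width: 0.005
gripper_force: 0.0
```

Emit:
move_arm --plan '[0, 0, 0.002, 0, 0, 0, 0, 0, 0, 0.003, 0, 0, 0, 0, 0, 0, 0.004, 0, 0, 0, 0, 0, 0, 0.004, 0, 0, 0, 0]'

```text
time: 4.8
position: [0.6069, 0.078, -0.0094]
tcp_rot: [-0.206, 0.979, 0.0, -0.0]
contact_force: [0.7, 0.1, -0.1]
grip_width: 0.001
gripper_force: 0.0
```

Emit:
move_arm --plan '[0, 0, 0.001, 0, 0, 0, 0, 0, 0, 0.002, 0, 0, 0, 0, 0, 0, 0.003, 0, 0, 0, 0, 0, 0, 0.003, 0, 0, 0, 0]'

```text
time: 5.13
position: [0.6069, 0.078, -0.0124]
tcp_rot: [-0.206, 0.979, 0.0, -0.0]
contact_force: [1.1, 0.9, -0.2]
grip_width: 0.005
gripper_force: 0.0
```

Emit:
move_arm --plan '[0, 0, 0.001, 0, 0, 0, 0, 0, 0, 0.002, 0, 0, 0, 0, 0, 0, 0.003, 0, 0, 0, 0, 0, 0, 0.004, 0, 0, 0, 0, 0, 0, 0.004, 0, 0, 0, 0]'

```text
time: 5.55
position: [0.6068, 0.0779, -0.0164]
tcp_rot: [-0.206, 0.979, 0.0, -0.0]
contact_force: [-0.4, 0.9, 0.3]
grip_width: -0.002
gripper_force: 0.0
```

Emit:
move_arm --plan '[0, 0, 0.001, 0, 0, 0, 0, 0, 0, 0.002, 0, 0, 0, 0, 0, 0, 0.003, 0, 0, 0, 0, 0, 0, 0.004, 0, 0, 0, 0, 0, 0, 0.004, 0, 0, 0, 0]'

```text
time: 5.97
position: [0.6068, 0.078, -0.0205]
tcp_rot: [-0.206, 0.979, 0.0, -0.0]
contact_force: [-0.0, 0.2, 0.6]
grip_width: -0.006
gripper_force: 0.0
```

Run:
```python
from h import *
a=get_image("scene")[190:270,230:330]
a=cv2.resize(a[:,:,::-1],None,fx=6,fy=6,interpolation=cv2.INTER_CUBIC)
o=r.get_obs();print(o["position"],o["contact_force"],o["tau"],o["time"])
for z,c in((0,(0,0,255)),(.02,(0,255,0)),(.0,(255,0,0))):
    p=np.array(o["position"])+[0,0,z]; u=(proj("scene",p)-[230,190]+.5)*6; print(z,u)
    cv2.circle(a,tuple(int(t) for t in u),2,c,-1)
cv2.imwrite("pics/a3.png",a)
```

```text
[ 0.60685159  0.07794751 -0.02034579] [-0.21191246 -0.05390542  0.59539185] [-4.23527788e-03 -6.21930242e+01 -4.37210298e+01 -7.78869580e-04
 -2.83865759e-02  3.52662573e-05] 6.0167
0 [269.3019364  302.18940046]
0.02 [270.87756397 278.80463034]
0.0 [269.3019364  302.18940046]
```

View pics/a3.png

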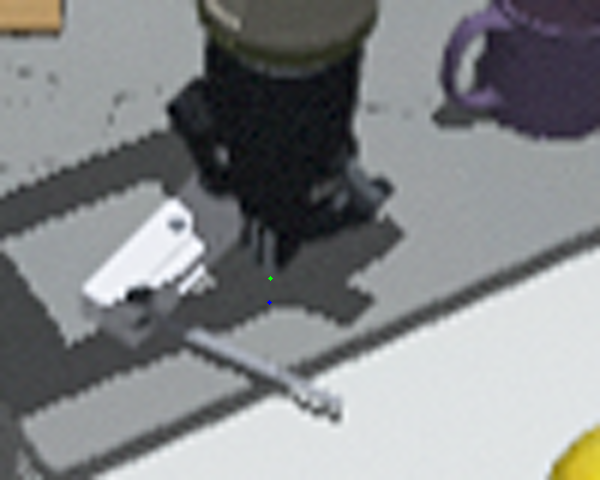

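Run:
```python
from h import *
print("start TCP",proj("scene",[.2124,.5612,.1943]),proj("top",[.2124,.5612,.1943]))
print("a1",proj("scene",[.5206,.0068,.0123]),"seen tip ~(264,255)")
i=cv2.imread("pics/scene0.png").max(2)
for rr in range(96,142,3): print(rr,"".join("#" if v<45 else "." for v in i[rr,50:120]))
t=cv2.imread("pics/top0.png").max(2)
for rr in range(320,380,3): print(rr,"".join("#" if v<45 else "." for v in t[rr,10:100]))
```

```text
start TCP [ 96.71211606 141.81708096] [ 67.20255194 332.68180621]
a1 [262.33341053 260.73547557] seen tip ~(264,255)
96 ................############################..............############
99 ..................##########################..............############
102 ....................########################...............###########
105 ..........................####################..............##########
108 ..........................###################................#########
111 ...........................#....############..................########
114 ........................#........#####.######..................#######
117 .........................##....####.....######..................######
120 ..........................##########....#######..................#####
123 ...........................##########.##..........................####
126 ............................############...........................###
129 .............................##....####..............................#
132 ..................................######..............................
135 ......
[... 1414 characters left out ...]
##############.....................
359 .......................#################............###.###########.......................
362 .......................###############...................##########.......................
365 ..#....................############....................######.............................
368 .........................#####.......................##...................................
371 ......................#####...............................................................
374 ..........................................................................................
377 ..........................................................................................
```

The visible fingertips, at crop (268,265), sit about 30 mm above the projected TCP at (269,302), and the start pose shows the same gap. So the real tips are about 30 mm short of the reported TCP. I'll keep feeling downward in small steps.

Emit:
move_arm --plan '[0, 0, 0.002, 0, 0, 0, 0, 0, 0, 0.004, 0, 0, 0, 0, 0, 0, 0.005, 0, 0, 0, 0, 0, 0, 0.006, 0, 0, 0, 0, 0, 0, 0.006, 0, 0, 0, 0]'

```text
time: 6.43
position: [0.6068, 0.078, -0.0265]
tcp_rot: [-0.206, 0.979, 0.0, -0.0]
contact_force: [0.7, 0.0, -0.6]
grip_width: -0.001
gripper_force: 0.0
```

Emit:
move_arm --plan '[0, 0, 0.001, 0, 0, 0, 0, 0, 0, 0.002, 0, 0, 0, 0, 0, 0, 0.003, 0, 0, 0, 0, 0, 0, 0.003, 0, 0, 0, 0]'

```text
time: 6.77
position: [0.6069, 0.078, -0.0294]
tcp_rot: [-0.206, 0.979, 0.0, -0.0]
contact_force: [-0.0, -0.3, -0.4]
grip_width: -0.0
gripper_force: 0.0
```

Emit:
move_arm --plan '[0, 0, 0.001, 0, 0, 0, 0, 0, 0, 0.002, 0, 0, 0, 0, 0, 0, 0.003, 0, 0, 0, 0, 0, 0, 0.003, 0, 0, 0, 0]'

```text
time: 7.1
position: [0.6068, 0.078, -0.0324]
tcp_rot: [-0.206, 0.979, 0.0, -0.0]
contact_force: [-0.7, 0.3, 0.2]
grip_width: 0.003
gripper_force: 0.0
```

Run:
```python
from h import *
o=r.get_obs();p=o["position"]
i=get_image("scene").max(2);print(proj("scene",p))
for rr in range(224,248): print(rr," ".join("%3d"%v for v in i[rr,262:288]))
```

```text
[274.22589237 242.17338486]
224 116 122 119  95  44  38  33  23  28  28  26  19  23  21  29  27  22  25  28  33  68  72  62  56  59  60
225 112 117 120 118  98  88  90  48  28  27  27  29  27  25  26  23  29  25  30  40  72  57  38  57  97  66
226 110 117 116 114 118 120 118  69  20  26  22  31  20  26  23  28  29  23  14  33  51  30  31  69  98  53
227 109 114 115 117 119 121 119  89  17  21  25  29  27  26  30  26  27  24  26  26  24  27  29  48  55  25
228 102 111 117 118 120 117 123 119  35  31  48  31  20  22  23  20  25  26  30  28  32  31  35  38  25  28
229 196 108 116 122 109 121 121 108  49  38  72  37  20  27  25  22  21  24  27  25  31  29  31  30  30  28
230 249 203 111 119 105 121 107  80  49  56  88  35  54  29  18  22  26  23  29  31  22  26  25  16  26  41
231 251 238 108 120 120 105  78  69  40  60  83  41  78  48  22  26  24  22  32  28  24  29  40  45  55  61
232 234 160 111 120 103  83  70  72  43  58  69  40  93  68  25  23  21  30  41  31  40  56  61  66  77  75
233 161 105 116 109  80  73  74  71  45  60  66  45  90  62  28  23  27  29  58  59  62  72  72  74 
[... 819 characters left out ...]
  64  77 124 123 125 119  66  68  69  71  74  73  71
242  76  76  72  70  76  76  71  70  72  74  68  77 126 122 130 167 167 166 163 120 121 119  64  71  73  68
243  75  75  71  71  74  72  75  72  72  75 124 132 168 164 166 162 161 161 163 165 165 163 124 121  64  68
244  69  68  67  66  68  67  66  76 125 128 167 162 162 162 162 162 159 160 162 163 162 165 165 163 122 122
245 144 148 137  98  62  76 125 128 166 164 165 162 158 162 160 161 161 163 159 159 162 157 162 163 166 165
246 160 183 186 165 138 130 158 165 161 162 160 158 163 160 163 159 160 161 161 160 160 162 160 162 159 145
247  93 126 151 181 181 181 173 164 159 158 159 161 162 165 160 161 161 160 162 161 161 162 159 139 123  98
```

Emit:
move_arm --plan '[0, 0, 0.001, 0, 0, 0, 0, 0, 0, 0.002, 0, 0, 0, 0, 0, 0, 0.003, 0, 0, 0, 0, 0, 0, 0.003, 0, 0, 0, 0]'

```text
time: 7.48
position: [0.6068, 0.078, -0.0354]
tcp_rot: [-0.206, 0.979, 0.0, -0.0]
contact_force: [-0.1, 0.3, 0.7]
grip_width: 0.004
gripper_force: 0.0
```

Emit:
move_arm --plan '[0, 0, 0.001, 0, 0, 0, 0, 0, 0, 0.002, 0, 0, 0, 0, 0, 0, 0.003, 0, 0, 0, 0, 0, 0, 0.003, 0, 0, 0, 0]'

```text
time: 7.82
position: [0.6072, 0.078, -0.037]
tcp_rot: [-0.206, 0.979, -0.0, -0.0]
contact_force: [-6.0, -0.9, 11.4]
grip_width: -0.0
gripper_force: 5.7
```

Contact came at TCP z ≈ −0.0365, so the lid is at that reading with the fingers shut. I'll lift, go back to the near side of the probe, and redo the sweep at the right height with a smaller radius so the fingers stay over the lid.

```bash
sed -i 's/^TH=.*/TH=[.583,.118,-2.7263,0.]/' go.py
cat > n.py <<'E'
from go import *
D=down(YA)
o=r.get_obs();print(o["position"],o["contact_force"],o["time"])
print("up",rel(push(1.95,.05,.0),D))
for q in(1.95,1.7,1.4,1.2,1.,.8,.6,.4,.2,.12): print(q,rel(push(q,.05,z=-.030),D))
E
python3 n.py
```

```text
[ 0.6072  0.078  -0.037 ] [-5.9651 -0.9071 11.4054] 7.8167
up [ 0.1027 -0.0059 -0.0369 -0.     -0.0002 -0.0008]
1.95 [ 0.1027 -0.0059 -0.0069 -0.     -0.0002 -0.0008]
1.7 [ 0.089  -0.0141 -0.0069 -0.     -0.0002 -0.0008]
1.4 [ 0.0745 -0.0189 -0.0069 -0.     -0.0002 -0.0008]
1.2 [ 0.066  -0.0203 -0.0069 -0.     -0.0002 -0.0008]
1.0 [ 0.0567 -0.0201 -0.0069 -0.     -0.0002 -0.0008]
0.8 [ 0.0469 -0.0178 -0.0069 -0.     -0.0002 -0.0008]
0.6 [ 0.0372 -0.0132 -0.0069 -0.     -0.0002 -0.0008]
0.4 [ 0.0283 -0.006  -0.0069 -0.     -0.0002 -0.0008]
0.2 [ 0.021   0.0034 -0.0069 -0.     -0.0002 -0.0008]
0.12 [ 0.0187  0.0078 -0.0069 -0.     -0.0002 -0.0008]
```

Emit:
move_arm --plan '[0, 0, -0.038, 0, 0, 0, 0, 0.034, -0.002, -0.038, 0, 0, 0, 0, 0.07, -0.004, -0.038, 0, 0, 0, 0, 0.103, -0.006, -0.038, 0, 0, 0, 0, 0.103, -0.006, -0.038, 0, 0, 0, 0]'

```text
time: 8.23
position: [0.5074, 0.0294, -0.0031]
tcp_rot: [-0.205, 0.979, 0.001, -0.004]
contact_force: [-1.2, -0.2, -1.4]
grip_width: -0.003
gripper_force: 0.0
```

Emit:
move_arm --plan '[0, 0, 0, 0, 0, 0, 0, 0, 0, 0.01, 0, 0, 0, 0, 0, 0, 0.02, 0, 0, 0, 0, 0, 0, 0.029, 0, 0, 0, 0, 0, 0, 0.029, 0, 0, 0, 0]'

```text
time: 8.65
position: [0.5137, 0.0314, -0.032]
tcp_rot: [-0.206, 0.979, 0.001, -0.002]
contact_force: [-0.8, -0.4, -0.3]
grip_width: 0.001
gripper_force: 0.0
```

```bash
python3 n.py
```

```text
[ 0.5137  0.0314 -0.032 ] [-0.7823 -0.3596 -0.2602] 8.65
up [-0.0016 -0.0009 -0.032   0.0018 -0.0035 -0.0004]
1.95 [-0.0017 -0.0009 -0.002   0.0018 -0.0035 -0.0004]
1.7 [-0.0153 -0.0091 -0.0021  0.0018 -0.0035 -0.0004]
1.4 [-0.0298 -0.0139 -0.0022  0.0018 -0.0035 -0.0004]
1.2 [-0.0383 -0.0154 -0.0022  0.0018 -0.0035 -0.0004]
1.0 [-0.0476 -0.0152 -0.0022  0.0018 -0.0035 -0.0004]
0.8 [-0.0574 -0.0129 -0.0023  0.0018 -0.0035 -0.0004]
0.6 [-0.0671 -0.0082 -0.0023  0.0018 -0.0035 -0.0004]
0.4 [-0.076  -0.0011 -0.0023  0.0018 -0.0035 -0.0004]
0.2 [-0.0833  0.0084 -0.0023  0.0018 -0.0035 -0.0004]
0.12 [-0.0857  0.0128 -0.0023  0.0018 -0.0035 -0.0004]
```

Emit:
move_arm --plan '[-0.015, -0.009, 0, 0, 0, 0, 0, -0.03, -0.014, 0, 0, 0, 0, 0, -0.038, -0.015, 0, 0, 0, 0, 0, -0.048, -0.015, 0, 0, 0, 0, 0, -0.057, -0.013, 0, 0, 0, 0, 0]'

```text
time: 9.07
position: [0.5731, 0.0423, -0.0296]
tcp_rot: [-0.206, 0.979, 0.0, -0.0]
contact_force: [-0.1, -0.0, 0.4]
grip_width: -0.003
gripper_force: 0.2
```

```bash
python3 n.py
python3 - <<'E'
from h import *
t=tip_of("scene","probe_tip");get_image("scene");t=tip_of("scene","probe_tip");print(t)
for x in t[:2]: print(atz("scene",*x["position"],.005))
E
```

```text
[ 0.5731  0.0423 -0.0296] [-0.1157 -0.0294  0.4247] 9.0667
up [ 0.0571  0.013  -0.0296  0.0003 -0.0008 -0.0009]
1.95 [ 0.0571  0.013   0.0004  0.0003 -0.0008 -0.0009]
1.7 [ 0.0434  0.0048  0.0004  0.0003 -0.0008 -0.0009]
1.4 [ 0.0289  0.      0.0004  0.0003 -0.0008 -0.0009]
1.2 [ 0.0204 -0.0014  0.0004  0.0003 -0.0008 -0.0009]
1.0 [ 0.0111 -0.0012  0.0004  0.0003 -0.0008 -0.0009]
0.8 [ 0.0013  0.0011  0.0004  0.0003 -0.0008 -0.0009]
0.6 [-0.0084  0.0057  0.0004  0.0003 -0.0008 -0.0009]
0.4 [-0.0173  0.0129  0.0004  0.0003 -0.0008 -0.0009]
0.2 [-0.0246  0.0223  0.0003  0.0003 -0.0008 -0.0009]
0.12 [-0.0269  0.0267  0.0003  0.0003 -0.0008 -0.0009]
[{'position': [183.9, 217.8], 'score': 0.64}]
[0.548072   0.37754596 0.005     ]
```

Emit:
move_arm --plan '[-0.009, 0.005, 0, 0, 0, 0, 0, -0.018, 0.012, 0, 0, 0, 0, 0, -0.025, 0.022, 0, 0, 0, 0, 0, -0.027, 0.026, 0, 0, 0, 0, 0, -0.027, 0.026, 0, 0, 0, 0]'

```text
invalid input
```

```bash
python3 n.py|head -1
python3 - <<'E'
from h import *
a=get_image("scene")[190:270,210:310];b=get_image("top")[155:225,215:315]
z=lambda a:cv2.resize(a[:,:,::-1],(500,int(a.shape[0]*5)),interpolation=cv2.INTER_CUBIC)
cv2.imwrite("pics/a4.png",np.vstack([z(a)[:350],z(b)[:250]]))
E
```

```text
[ 0.5728  0.0426 -0.0294] [ 0.3814 -0.7205  1.1834] 9.2167
```

View pics/a4.png

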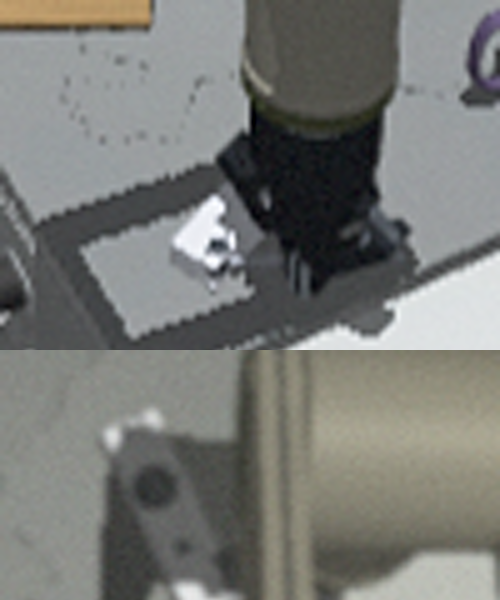

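The probe has left its old place: it no longer shows at scene crop (290,285) and is now behind the fingers. The last call was one number short and was refused, so I'm resending it.

Emit:
move_arm --plan '[-0.009, 0.005, 0, 0, 0, 0, 0, -0.018, 0.012, 0, 0, 0, 0, 0, -0.025, 0.022, 0, 0, 0, 0, 0, -0.027, 0.026, 0, 0, 0, 0, 0, -0.027, 0.026, 0, 0, 0, 0, 0]'

```text
time: 9.73
position: [0.5871, 0.0786, -0.029]
tcp_rot: [-0.207, 0.978, 0.0, 0.0]
contact_force: [0.7, 0.6, -1.3]
grip_width: -0.0
gripper_force: 0.0
```

```bash
python3 n.py|head -1
python3 - <<'E'
from go import *
D=down(YA); 
for h in(.0,): print("grip above",rel(w(TH,(0,0,h)),D))
print("away",rel(w(TH,(.01,.06,0)),D))
E
```

```text
[ 0.5871  0.0786 -0.029 ] [ 0.6978  0.6294 -1.3158] 9.7333
grip above [-0.0122  0.0377 -0.029   0.0002  0.0005  0.001 ]
away [-0.0022 -0.0223 -0.029   0.0002  0.0005  0.001 ]
```

Emit:
move_arm --plan '[0, 0.004, 0, 0, 0, 0, 0, 0, 0.004, 0, 0, 0, 0, 0, 0, -0.015, 0, 0, 0, 0, 0, 0, -0.02, -0.035, 0, 0, 0, 0, 0, -0.02, -0.07, 0, 0, 0, 0.085]'

```text
time: 10.15
position: [0.5919, 0.0569, 0.0383]
tcp_rot: [-0.205, 0.979, 0.0, -0.004]
contact_force: [1.2, 0.5, 1.4]
grip_width: 0.122
gripper_force: 0.0
```

Emit:
move_arm --plan '[-0.006, 0, 0, 0, 0, 0, 0.085, -0.012, 0.03, 0, 0, 0, 0, 0.085, -0.012, 0.056, 0, 0, 0, 0, 0.085, -0.012, 0.056, 0, 0, 0, 0, 0.085]'

```text
time: 10.48
position: [0.5818, 0.1179, 0.0409]
tcp_rot: [-0.207, 0.978, 0.001, -0.0]
contact_force: [-0.8, -0.5, -0.3]
grip_width: 0.71
gripper_force: 0.0
```

```bash
python3 n.py|head -1
python3 - <<'E'
from go import *
D=down(YA); 
print("grip",rel(w(TH,(0,0,-.03)),D))
a=get_image("scene")[180:260,215:315]
z=lambda a:cv2.resize(a[:,:,::-1],None,fx=6,fy=6,interpolation=cv2.INTER_CUBIC)
cv2.imwrite("pics/a5.png",z(a))
E
```

```text
[0.5818 0.1179 0.0409] [-0.7703 -0.4664 -0.3132] 10.4833
grip [-0.0012 -0.0005  0.0709  0.0019 -0.0001  0.0008]
```

View pics/a5.png

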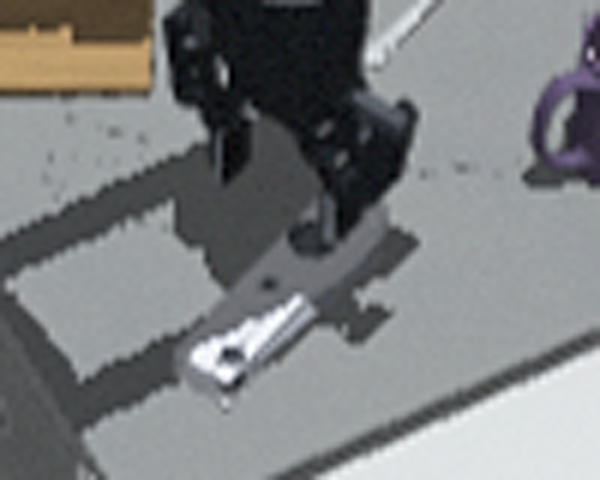

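The probe lies along the housing, almost flush. The housing has not moved: its dot is at scene (259.7,227.5), against (259.5,227.3) before. The open fingers straddle its middle, so I'll lower and grip.

Emit:
move_arm --plan '[-0.001, 0, 0.025, 0, 0, 0, 0.085, -0.001, 0, 0.05, 0, 0, 0, 0.085, -0.001, 0, 0.075, 0, 0, 0, 0.085, -0.001, 0, 0.075, 0, 0, 0, 0.085, -0.001, 0, 0.075, 0, 0, 0, 0.085]'

```text
time: 10.95
position: [0.5824, 0.1139, -0.0357]
tcp_rot: [-0.205, 0.979, 0.0, -0.002]
contact_force: [0.2, -0.4, 0.6]
grip_width: 0.993
gripper_force: 0.0
```

Emit:
move_arm --plan '[0, 0, 0, 0, 0, 0, 0.03, 0, 0, 0, 0, 0, 0, 0.03, 0, 0, 0, 0, 0, 0, 0.02, 0, 0, 0, 0, 0, 0, 0.02, 0, 0, 0, 0, 0, 0, 0.02]'

```text
time: 11.37
position: [0.5858, 0.1153, -0.0321]
tcp_rot: [-0.206, 0.979, 0.0, 0.001]
contact_force: [-1.6, 1.2, 8.0]
grip_width: 0.406
gripper_force: 60.4
```

Gripped: 60 N, opening about 35 mm. Lifting now, then computing the tilted stand-off.

Emit:
move_arm --plan '[0, 0, -0.02, 0, 0, 0, 0.02, 0, 0, -0.05, 0, 0, 0, 0.02, 0, 0, -0.08, 0, 0, 0, 0.02, 0, 0, -0.12, 0, 0, 0, 0.02, 0, 0, -0.16, 0, 0, 0, 0.02]'

```text
time: 11.78
position: [0.583, 0.1148, 0.1268]
tcp_rot: [-0.206, 0.979, 0.0, -0.001]
contact_force: [1.4, 0.3, -2.0]
grip_width: 0.402
gripper_force: 60.4
```

```bash
cat >> go.py <<'E'
a=np.radians(35)
def cr():
    c,s=np.cos(RACK[2]),np.sin(RACK[2]);f=np.array([c,s,0]);Y=np.array([-s,c,0]);Zu=np.array([0,0,1.])
    X=np.cos(a)*f+np.sin(a)*Zu;Z=-np.sin(a)*f+np.cos(a)*Zu
    return np.array([RACK[0],RACK[1],RACK[3]+.062]),X,Y,Z,f
O,CX,CY,CZ,F=cr()
PL=R.from_matrix(np.c_[CY,CX,-CZ])
UO=-.025; TXO=.0015  # underside at tool z, thermo origin at tool x
def tcp(x,y,z): return O+CX*x+CY*(y-TXO)+CZ*(z+UO)
E
sed -i 's/^RACK=.*/RACK=[.542,.382,1.055,-.004]/' go.py
cat > m.py <<'E'
from go import *
o=r.get_obs();print(o["position"],o["contact_force"],o["time"],o["q"],o["gripper_force"],o["grip_width"])
S=tcp(0,0,.16);print(S, "B",rel(S-F*.10,PL),"S",rel(S,PL))
E
python3 m.py
```

```text
[0.583  0.1148 0.1268] [ 1.3848  0.3265 -1.951 ] 11.7833 [ 0.1082  0.1572  1.5831 -0.0001  1.4033 -1.8771] 60.37295969668776 0.4023130543402293
[0.5051 0.3139 0.1686] B [ 0.0714  0.1539 -0.0416 -0.566  -0.2859  0.8998] S [-0.0088  0.2136 -0.0417 -0.566  -0.2859  0.8998]
```

Emit:
move_arm --plan '[0.071, 0.154, -0.042, -0.566, -0.286, 0.9, 0.02, 0.071, 0.154, -0.042, -0.566, -0.286, 0.9, 0.02, 0.071, 0.154, -0.042, -0.566, -0.286, 0.9, 0.02, 0.071, 0.154, -0.042, -0.566, -0.286, 0.9, 0.02, 0.071, 0.154, -0.042, -0.566, -0.286, 0.9, 0.02]'

```text
time: 12.2
position: [0.4547, 0.2307, 0.1702]
tcp_rot: [0.051, 0.982, 0.174, 0.046]
contact_force: [-1.1, -0.5, -1.9]
grip_width: 0.402
gripper_force: 60.3
```

```bash
python3 m.py
```

```text
[0.4547 0.2307 0.1702] [-1.1153 -0.508  -1.9286] 12.2 [ 0.1064 -0.3452  2.0213  0.3397  1.3273 -1.4203] 60.28037488460541 0.40151522770322334
[0.5051 0.3139 0.1686] B [-0.0014 -0.004   0.0003 -0.2382 -0.1216  0.3876] S [-0.0401  0.0814  0.035  -0.2382 -0.1216  0.3876]
```

Emit:
move_arm --plan '[0, 0, 0, -0.238, -0.122, 0.388, 0.02, 0, 0, 0, -0.238, -0.122, 0.388, 0.02, 0, 0, 0, -0.238, -0.122, 0.388, 0.02, 0, 0, 0, -0.238, -0.122, 0.388, 0.02, 0, 0, 0, -0.238, -0.122, 0.388, 0.02]'

```text
time: 12.62
position: [0.4553, 0.2266, 0.1657]
tcp_rot: [0.245, 0.922, 0.288, 0.076]
contact_force: [0.2, -0.1, -2.7]
grip_width: 0.407
gripper_force: 60.2
```

Emit:
move_arm --plan '[0, 0, 0, 0, 0, 0, 0.02, 0, 0, 0, 0, 0, 0, 0.02]'

```text
time: 12.78
position: [0.4578, 0.2271, 0.1688]
tcp_rot: [0.241, 0.924, 0.287, 0.078]
contact_force: [0.2, -0.2, -1.8]
grip_width: 0.405
gripper_force: 60.3
```

```bash
cat > look.py <<'E'
from go import *
o=r.get_obs();P=np.array(o["position"]);Q=R.from_quat(o["tcp_rot"])
for cam in("scene","top"):
    im=get_image(cam);cv2.imwrite(f"pics/{cam}_raw.png",im[:,:,::-1])
H={}
for l in("thermometer","hinge_pin"):
    for cam in("scene","top"):
        H[l,cam]=tip_of(cam,l); print(l,cam,[(round(x["score"],2),x["position"]) for x in H[l,cam][:2]])
    if H[l,"scene"] and H[l,"top"]: print(tri(ray("scene",*H[l,"scene"][0]["position"]),ray("top",*H[l,"top"][0]["position"])))
for nm,b,uo in(("short tool",0,-.025),("z bias",.0295,.0045)):
    org=P+[0,0,b]+Q.apply([TXO,0,uo]); hp=org+Q.apply([.06,-.013,-.024])
    print(nm,org,hp,[proj(c,x)[::-1] for c in("scene","top") for x in(org,hp)])
E
python3 m.py; python3 look.py
```

```text
[0.4578 0.2271 0.1688] [ 0.1547 -0.2194 -1.791 ] 12.7833 [-0.0652 -0.5719  2.2658  0.5762  1.215  -1.2663] 60.25684297084808 0.40476393650531195
[0.5051 0.3139 0.1686] B [ 0.0016 -0.001  -0.0005 -0.0064  0.0019  0.0054] S [ 0.0013  0.0813  0.0563 -0.0064  0.0019  0.0054]
thermometer scene [(0.88, [185.1, 209.7])]
thermometer top [(0.68, [236.4, 216.1])]
(array([0.4485, 0.2103, 0.1849]), np.float64(0.01324250667457599))
hinge_pin scene [(0.82, [187.5, 186.2])]
hinge_pin top [(0.62, [259.5, 208.8])]
(array([0.3873, 0.2287, 0.1886]), np.float64(0.004987171918905268))
short tool [0.4494 0.2155 0.1893] [0.3851 0.2237 0.2014] [array([183.0403, 206.8696]), array([185.6679, 184.7072]), array([233.4865, 214.8824]), array([259.6604, 210.8216])]
z bias [0.4577 0.23   0.1946] [0.3935 0.2383 0.2067] [array([177.8266, 207.2971]), array([180.3158, 185.3071]), array([230.0415, 208.9953]), array([256.2693, 204.7805])]
```

The networks fit the short-tool model: hinge seen at top (259.5,208.8), predicted (259.7,210.8). I'll go to the stand-off and then down along the cradle's z to about 40 mm above the floor.

Emit:
move_arm --plan '[0.001, 0.03, 0.02, 0, 0, 0, 0.02, 0.001, 0.06, 0.04, -0.006, 0.002, 0.005, 0.02, 0.001, 0.081, 0.056, -0.006, 0.002, 0.005, 0.02, 0.001, 0.081, 0.056, -0.006, 0.002, 0.005, 0.02, 0.001, 0.081, 0.056, -0.006, 0.002, 0.005, 0.02]'

```text
time: 13.5
position: [0.5043, 0.3148, 0.1672]
tcp_rot: [0.243, 0.922, 0.291, 0.075]
contact_force: [-0.2, -0.3, -2.6]
grip_width: 0.404
gripper_force: 60.6
```

Emit:
move_arm --plan '[0, 0, 0.03, 0, 0, 0, 0.02, 0, 0, 0.06, 0, 0, 0, 0.02, 0, 0, 0.09, 0, 0, 0, 0.02, 0, 0, 0.115, 0, 0, 0, 0.02, 0, 0, 0.115, 0, 0, 0, 0.02]'

```text
time: 13.92
position: [0.5341, 0.3707, 0.0674]
tcp_rot: [0.245, 0.923, 0.289, 0.072]
contact_force: [-1.1, -0.5, -2.8]
grip_width: 0.405
gripper_force: 60.8
```

Emit:
move_arm --plan '[0, 0, 0, 0, 0, 0, 0.02, 0, 0, 0, 0, 0, 0, 0.02, 0, 0, 0, 0, 0, 0, 0.02]'

```text
time: 14.17
position: [0.5385, 0.3705, 0.0759]
tcp_rot: [0.244, 0.921, 0.292, 0.077]
contact_force: [-0.1, -0.8, -1.5]
grip_width: 0.407
gripper_force: 60.8
```

```bash
sed -i 's/tcp(0,0,.16)/tcp(0,0,.04)/' m.py; python3 m.py; python3 look.py
python3 - <<'E'
from go import *
o=r.get_obs();P=np.array(o["position"]);Q=R.from_quat(o["tcp_rot"])
org=P+Q.apply([TXO,0,UO]);print("rel cradle",[(org-O)@v for v in(CX,CY,CZ)])
B=[(x,y,z) for z in(0,-.024) for x,y in((.075,.018),(.075,-.018),(-.075,-.018),(-.075,.018))]
cs=[O+CX*x+CY*y+CZ*z for x,y,z in((.028,.086,.016),(.028,-.086,.016),(-.028,-.086,.016),(-.028,.086,.016))]
ft=[w(RACK,(-.06,.088,0)),w(RACK,(-.06,-.088,0))]
out=np.zeros((600,800,3),np.uint8)
for k,(cam,c0,r0) in enumerate((("top",130,160),("scene",175,120))):
    i=cv2.resize(cv2.imread(f"pics/{cam}_raw.png")[r0:r0+90,c0:c0+66],None,fx=6,fy=6,interpolation=cv2.INTER_CUBIC)
    px=lambda p:tuple(int(t) for t in (proj(cam,p)-[c0,r0]+.5)*6)
    b=[px(org+Q.apply(p)) for p in B]
    for j in range(4): cv2.line(i,b[4+j],b[4+(j+1)%4],(255,255,0),1); cv2.line(i,px(cs[j]),px(cs[(j+1)%4]),(0,0,255),1)
    cv2.line(i,px(ft[0]),px(ft[1]),(0,255,0),1)
    out[:i.shape[0],400*k:400*k+i.shape[1]]=i[:,:400]
cv2.imwrite("pics/b1.png",out[:540])
E
```

```text
[0.5385 0.3705 0.0759] [-0.0535 -0.7633 -1.5399] 14.1667 [ 0.2681 -0.0717  2.0623  0.611   0.7883 -1.143 ] 60.81076641334221 0.40650849101391084
[0.5391 0.3738 0.0703] B [ 0.0008 -0.0824 -0.0512  0.0024  0.0011 -0.0024] S [ 0.0011 -0.0007  0.0064  0.0024  0.0011 -0.0024]
thermometer scene [(0.76, [171.6, 213.8])]
thermometer top [(0.74, [207.7, 166.0])]
(array([0.5254, 0.356 , 0.0906]), np.float64(0.006265233345893495))
hinge_pin scene [(0.6, [173.2, 194.9])]
hinge_pin top [(0.68, [228.3, 159.6]), (0.25, [204.3, 161.1])]
(array([0.4658, 0.371 , 0.0977]), np.float64(0.0016557403852654994))
short tool [0.53   0.3588 0.0963] [0.4658 0.3673 0.1085] [array([169.5402, 213.6701]), array([171.4581, 194.7644]), array([204.7636, 165.1118]), array([227.8348, 160.3211])]
z bias [0.5384 0.3735 0.1017] [0.4742 0.382  0.1139] [array([165.0558, 213.9916]), array([166.8739, 195.2121]), array([201.4765, 159.4729]), array([224.5884, 154.5435])]
rel cradle [np.float64(-0.00010259119452810579), np.float64(-0.0003620305473063918), np.float64(0.04547425493887143)]
```

View pics/b1.png

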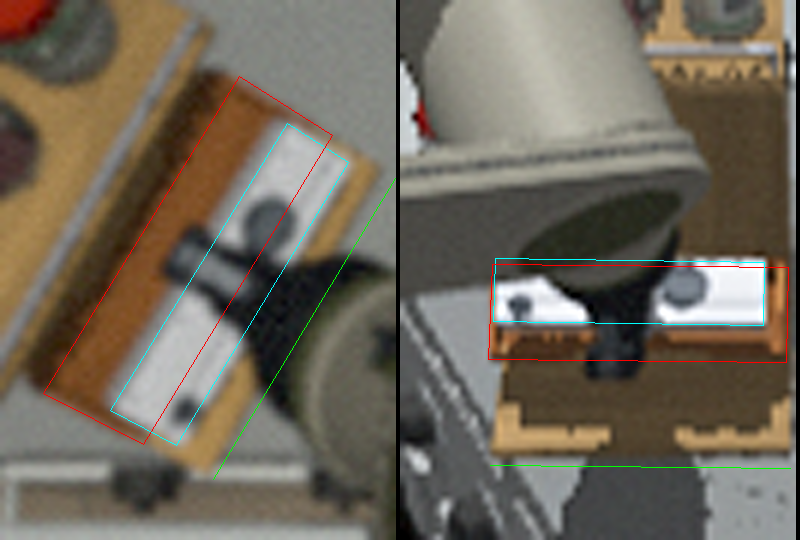

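In the top view, the held housing runs from (282,120) to (178,445) and is parallel to and centred over the tray. In the scene view it fits the model, and the rack looks a few mm higher than modelled (foot at row 452 against 466). I'll aim 2 mm upslope and lower slowly, watching the force.

Emit:
move_arm --plan '[0, 0.001, 0.008, 0, 0, 0, 0.02, 0, 0.002, 0.016, 0, 0, 0, 0.02, 0, 0.002, 0.022, 0, 0, 0, 0.02, 0, 0.002, 0.024, 0, 0, 0, 0.02, 0, 0.002, 0.024, 0, 0, 0, 0.02]'

```text
time: 14.88
position: [0.5441, 0.3846, 0.0536]
tcp_rot: [0.244, 0.922, 0.291, 0.075]
contact_force: [-0.0, 0.3, -1.0]
grip_width: 0.403
gripper_force: 60.8
```

```bash
cat > c.py <<'E'
from go import *
o=r.get_obs();P=np.array(o["position"]);Q=R.from_quat(o["tcp_rot"])
org=P+Q.apply([TXO,0,UO]);f=np.array(o["contact_force"]);print("rel cradle",[(org-O)@v for v in(CX,CY,CZ)],"F",[f@v for v in(CX,CY,CZ)],o["gripper_force"],"rot",(Q.inv()*PL).as_rotvec(),o["torque"],o["time"])
E
python3 c.py
```

```text
rel cradle [np.float64(0.00021913839352158675), np.float64(0.0009315169428238231), np.float64(0.019536078681093565)] F [np.float64(-0.4033250585815011), np.float64(0.15597113051378836), np.float64(-0.9230028660584811)] 60.76601279200986 rot [-0.0012 -0.0026 -0.0033] [-0.3757  0.2382  0.0578] 14.8833
```

Emit:
move_arm --plan '[0, 0.0015, 0, 0, 0, 0, 0.02, 0, 0.0015, 0.003, 0, 0, 0, 0.02, 0, 0.0015, 0.006, 0, 0, 0, 0.02, 0, 0.0015, 0.006, 0, 0, 0, 0.02]'

```text
time: 15.22
position: [0.5472, 0.3885, 0.0508]
tcp_rot: [0.244, 0.922, 0.291, 0.076]
contact_force: [-0.6, -0.3, -1.7]
grip_width: 0.402
gripper_force: 60.8
```

```bash
python3 c.py
```

```text
rel cradle [np.float64(0.0026622392908062734), np.float64(0.00017267872598906365), np.float64(0.014398510606686126)] F [np.float64(-1.4379831596969779), np.float64(0.36673117501431995), np.float64(-1.0489221863421292)] 60.780507393646985 rot [ 0.0003 -0.001  -0.0031] [-0.3763  0.2682 -0.0281] 15.2167
```

Emit:
move_arm --plan '[0, 0, 0.002, 0, 0, 0, 0.02, 0, 0, 0.004, 0, 0, 0, 0.02, 0, 0, 0.005, 0, 0, 0, 0.02, 0, 0, 0.005, 0, 0, 0, 0.02]'

```text
time: 15.55
position: [0.5485, 0.3909, 0.0468]
tcp_rot: [0.244, 0.922, 0.291, 0.076]
contact_force: [-0.2, 0.3, -1.8]
grip_width: 0.403
gripper_force: 60.8
```

```bash
python3 c.py
```

```text
rel cradle [np.float64(0.002553017825019743), np.float64(0.00023879282305551132), np.float64(0.009504615300545222)] F [np.float64(-0.9014562664207437), np.float64(0.26354589193132333), np.float64(-1.534063487014849)] 60.80192819237709 rot [ 0.0002 -0.0012 -0.0031] [-0.4024  0.243  -0.0122] 15.55
```

Emit:
move_arm --plan '[0, 0, 0.001, 0, 0, 0, 0.02, 0, 0, 0.002, 0, 0, 0, 0.02, 0, 0, 0.004, 0, 0, 0, 0.02, 0, 0, 0.004, 0, 0, 0, 0.02]'

```text
time: 15.88
position: [0.5498, 0.393, 0.0436]
tcp_rot: [0.244, 0.922, 0.291, 0.076]
contact_force: [0.4, 0.1, -1.0]
grip_width: 0.402
gripper_force: 60.8
```

```bash
python3 c.py
```

```text
rel cradle [np.float64(0.0027678174807907355), np.float64(9.690464918593242e-05), np.float64(0.005522332024606838)] F [np.float64(-0.3408691216538083), np.float64(-0.28608417246834), np.float64(-0.9796016624683632)] 60.81410212093033 rot [ 0.0005 -0.0008 -0.0029] [-0.2791  0.0956 -0.0232] 15.8833
```

Emit:
move_arm --plan '[0, 0, 0.001, 0, 0, 0, 0.02, 0, 0, 0.002, 0, 0, 0, 0.02, 0, 0, 0.003, 0, 0, 0, 0.02, 0, 0, 0.003, 0, 0, 0, 0.02]'

```text
time: 16.22
position: [0.5507, 0.3945, 0.0413]
tcp_rot: [0.244, 0.922, 0.291, 0.076]
contact_force: [-0.3, 0.1, -1.0]
grip_width: 0.403
gripper_force: 60.8
```

```bash
python3 c.py
```

```text
rel cradle [np.float64(0.0028096890509831636), np.float64(0.00011893214060587532), np.float64(0.0026063305911107853)] F [np.float64(-0.6194591733758359), np.float64(0.31835916066639786), np.float64(-0.8055927853677165)] 60.800802684389055 rot [ 0.0005 -0.0009 -0.003 ] [-0.27    0.1702 -0.0079] 16.2167
```

Emit:
move_arm --plan '[0, 0, 0.001, 0, 0, 0, 0.02, 0, 0, 0.002, 0, 0, 0, 0.02, 0, 0, 0.003, 0, 0, 0, 0.02, 0, 0, 0.003, 0, 0, 0, 0.02]'

```text
time: 16.55
position: [0.5515, 0.396, 0.0388]
tcp_rot: [0.244, 0.922, 0.291, 0.076]
contact_force: [0.4, 0.7, -1.5]
grip_width: 0.405
gripper_force: 60.8
```

```bash
python3 c.py
```

```text
rel cradle [np.float64(0.002772462048466078), np.float64(0.00014612697607905675), np.float64(-0.00040177848936422686)] F [np.float64(-0.17548993708604602), np.float64(0.0283449331557954), np.float64(-1.7084888679827588)] 60.79765549628064 rot [ 0.0004 -0.0009 -0.003 ] [-0.3118  0.1318  0.0437] 16.55
```

Emit:
move_arm --plan '[0, 0, 0.001, 0, 0, 0, 0.02, 0, 0, 0.002, 0, 0, 0, 0.02, 0, 0, 0.003, 0, 0, 0, 0.02, 0, 0, 0.003, 0, 0, 0, 0.02]'

```text
time: 16.88
position: [0.5523, 0.3975, 0.0363]
tcp_rot: [0.244, 0.922, 0.291, 0.076]
contact_force: [0.7, 0.5, -1.6]
grip_width: 0.403
gripper_force: 60.8
```

```bash
python3 c.py
```

```text
rel cradle [np.float64(0.0027895275093064715), np.float64(0.00016110343425342885), np.float64(-0.0034154304174978433)] F [np.float64(-0.25186221146611437), np.float64(-0.37767824420154283), np.float64(-1.7345431437984329)] 60.797067125095055 rot [ 0.0004 -0.0009 -0.0029] [-0.2797  0.068   0.0286] 16.8833
```

Emit:
move_arm --plan '[0, 0, 0.001, 0, 0, 0, 0.02, 0, 0, 0.002, 0, 0, 0, 0.02, 0, 0, 0.003, 0, 0, 0, 0.02, 0, 0, 0.003, 0, 0, 0, 0.02]'

```text
time: 17.22
position: [0.5533, 0.3989, 0.034]
tcp_rot: [0.244, 0.922, 0.291, 0.076]
contact_force: [-0.1, -2.5, 1.0]
grip_width: 0.404
gripper_force: 61.1
```

```bash
python3 c.py;python3 look.py
```

```text
rel cradle [np.float64(0.0028322090940987384), np.float64(-6.946972240323872e-05), np.float64(-0.006253496792822733)] F [np.float64(-1.2964322681816687), np.float64(-1.1692283215881016), np.float64(2.0731835928330957)] 61.05943108443171 rot [ 0.0005 -0.0007 -0.0028] [-0.4035  0.2675  0.1853] 17.2167
thermometer scene [(0.76, [173.6, 216.9])]
thermometer top [(0.92, [202.1, 161.1])]
(array([0.5444, 0.3766, 0.0568]), np.float64(0.005952169763197824))
hinge_pin scene [(0.85, [177.7, 197.4])]
hinge_pin top [(0.85, [226.1, 149.7])]
(array([0.4791, 0.409 , 0.0398]), np.float64(0.01211222700679373))
short tool [0.545  0.3871 0.0545] [0.4808 0.3956 0.0668] [array([172.3953, 214.9824]), array([174.2633, 196.8457]), array([200.9992, 157.9786]), array([223.0669, 153.2383])]
z bias [0.5533 0.4018 0.0598] [0.4891 0.4103 0.0722] [array([168.0802, 215.2688]), array([169.8554, 197.2479]), array([197.8492, 152.5359]), array([219.9533, 147.6658])]
```

First light contact, at about 55 mm height, which is where the floor should be if the lid is at −7 mm. I'll press slightly to confirm.

Emit:
move_arm --plan '[0, 0, 0.001, 0, 0, 0, 0.02, 0, 0, 0.001, 0, 0, 0, 0.02]'

```text
time: 17.68
position: [0.5535, 0.399, 0.0338]
tcp_rot: [0.244, 0.922, 0.291, 0.076]
contact_force: [-8.5, -13.5, 11.8]
grip_width: 0.407
gripper_force: 62.7
```

```bash
python3 c.py
```

```text
rel cradle [np.float64(0.0028614088910204867), np.float64(-0.00018265587262941354), np.float64(-0.006600948966770086)] F [np.float64(-6.3103208738126275), np.float64(0.7190655484496362), np.float64(18.807560404514987)] 62.693418860435486 rot [ 0.0003 -0.0009 -0.0027] [-0.9013  0.8627  0.2903] 17.6833
```

Emit:
move_arm --plan '[0, 0, -0.002, 0, 0, 0, 0.02, 0, -0.002, -0.002, 0, 0, 0, 0.02, 0, -0.003, -0.002, 0, 0, 0, 0.02, 0, -0.003, -0.002, 0, 0, 0, 0.02]'

```text
time: 18.02
position: [0.5524, 0.3978, 0.0349]
tcp_rot: [0.244, 0.921, 0.293, 0.077]
contact_force: [1.1, 6.0, 2.2]
grip_width: 0.406
gripper_force: 61.8
```

```bash
python3 c.py
```

```text
rel cradle [np.float64(0.002137883255222669), np.float64(0.00019317822245615), np.float64(-0.004784997442931645)] F [np.float64(6.006036486997223), np.float64(2.0632264812698446), np.float64(-1.4916843007550207)] 61.815181374549866 rot [ 0.0036 -0.0006 -0.0017] [ 0.764  -0.3193  0.6412] 18.0167
```

Emit:
move_arm --plan '[0, -0.002, 0, 0, 0, 0, 0.02, 0, -0.003, 0, 0, 0, 0, 0.02, 0, -0.003, 0, 0, 0, 0, 0.02]'

```text
time: 18.27
position: [0.5521, 0.3972, 0.0351]
tcp_rot: [0.243, 0.921, 0.294, 0.077]
contact_force: [2.2, 14.5, 4.3]
grip_width: 0.407
gripper_force: 62.7
```

```bash
python3 c.py
```

```text
rel cradle [np.float64(0.0016225364558063605), np.float64(0.0002001393327692822), np.float64(-0.004251136969126426)] F [np.float64(13.679915528918873), np.float64(5.255491367345825), np.float64(-4.284296081999426)] 62.655301094055176 rot [ 0.0064 -0.0002 -0.0002] [ 1.9985 -0.7653  1.4504] 18.2667
```

Emit:
move_arm --plan '[0, 0.003, 0, 0, 0, 0, 0.02, 0, 0.006, 0, 0, 0, 0, 0.02, 0, 0.007, 0, 0, 0, 0, 0.02, 0, 0.007, 0, 0, 0, 0, 0.02]'

```text
time: 18.6
position: [0.5528, 0.3991, 0.0348]
tcp_rot: [0.244, 0.922, 0.291, 0.076]
contact_force: [-0.3, 0.3, -1.8]
grip_width: 0.4
gripper_force: 61.2
```

```bash
python3 c.py
```

```text
rel cradle [np.float64(0.003278033690190574), np.float64(0.0004854867662231768), np.float64(-0.005599217881820619)] F [np.float64(-0.9574389601009589), np.float64(0.4467754408093009), np.float64(-1.5209484679417486)] 61.22356295585632 rot [-0.0003 -0.0015 -0.0031] [-0.4119  0.2188  0.0681] 18.6
```

Emit:
move_arm --plan '[0, 0.002, 0, 0, 0, 0, 0.02, 0, 0.003, 0, 0, 0, 0, 0.02, 0, 0.003, 0, 0, 0, 0, 0.02]'

```text
time: 18.85
position: [0.5545, 0.4012, 0.037]
tcp_rot: [0.245, 0.922, 0.291, 0.076]
contact_force: [-0.0, 0.2, -0.8]
grip_width: 0.405
gripper_force: 61.2
```

```bash
python3 c.py
```

```text
rel cradle [np.float64(0.00665433247555424), np.float64(4.4739769696342794e-05), np.float64(-0.0053297305456502155)] F [np.float64(-0.33174521007938856), np.float64(0.14306991953283277), np.float64(-0.7761164727067557)] 61.22953534126282 rot [ 0.0003 -0.0009 -0.0033] [-0.4177  0.2278  0.0407] 18.85
```

Emit:
move_arm --plan '[0, 0.002, 0, 0, 0, 0, 0.02, 0, 0.004, 0, 0, 0, 0, 0.02, 0, 0.005, 0, 0, 0, 0, 0.02, 0, 0.005, 0, 0, 0, 0, 0.02]'

```text
time: 19.18
position: [0.5559, 0.4038, 0.0386]
tcp_rot: [0.244, 0.922, 0.29, 0.076]
contact_force: [-1.5, -5.9, -3.4]
grip_width: 0.406
gripper_force: 61.2
```

```bash
python3 c.py
```

```text
rel cradle [np.float64(0.010082105045895434), np.float64(0.00016064271936559545), np.float64(-0.0056586517320686425)] F [np.float64(-6.703107863411319), np.float64(-1.5953417390128526), np.float64(0.5892697289179998)] 61.243572993407724 rot [-0.0022 -0.0012 -0.0023] [-1.4318  0.2705  0.2437] 19.1833
```

Emit:
move_arm --plan '[0, 0.001, 0, 0, 0, 0, 0.02, 0, 0.002, 0, 0, 0, 0, 0.02, 0, 0.002, 0, 0, 0, 0, 0.02]'

```text
time: 19.43
position: [0.5561, 0.4041, 0.0385]
tcp_rot: [0.244, 0.923, 0.289, 0.075]
contact_force: [-1.6, -12.2, -4.9]
grip_width: 0.402
gripper_force: 61.5
```

```bash
python3 c.py
```

```text
rel cradle [np.float64(0.010400073654485833), np.float64(0.00011111632460185836), np.float64(-0.005988334797963267)] F [np.float64(-12.172137104027682), np.float64(-4.668474770704745), np.float64(2.4967385449596384)] 61.486620779614896 rot [-0.0043 -0.0013 -0.0022] [-2.3377  0.3565  0.3623] 19.4333
```

The walls were felt at x ≈ +2.4 and +9.8 mm in my model and the floor is below, so the thermometer is inside the tray. I'll set it near the front wall, seat it on the floor, and open.

Emit:
move_arm --plan '[0, -0.004, 0, 0, 0, 0, 0.02, 0, -0.0085, 0, 0, 0, 0, 0.02, 0, -0.0085, 0, 0, 0, 0, 0.02, 0, -0.0085, 0.001, 0, 0, 0, 0.02, 0, -0.0085, 0.001, 0, 0, 0, 0.02]'

```text
time: 19.85
position: [0.5543, 0.4009, 0.0357]
tcp_rot: [0.244, 0.922, 0.291, 0.076]
contact_force: [-1.1, -1.0, -1.6]
grip_width: 0.402
gripper_force: 61.4
```

```bash
python3 c.py
```

```text
rel cradle [np.float64(0.00559442895250571), np.float64(7.497666450888559e-05), np.float64(-0.006209260959862204)] F [np.float64(-2.066233980715494), np.float64(0.48284565092832527), np.float64(-0.4479267826241836)] 61.41753673553467 rot [ 0.0007 -0.0008 -0.0028] [-0.6104  0.2911  0.0613] 19.85
```

Emit:
move_arm --plan '[0, 0, 0, 0, 0, 0, 0.052, 0, 0, 0, 0, 0, 0, 0.052, 0, 0, 0, 0, 0, 0, 0.052, 0, 0, 0, 0, 0, 0, 0.052, 0, 0, 0, 0, 0, 0, 0.052]'

```text
time: 20.27
position: [0.5544, 0.4009, 0.0358]
tcp_rot: [0.244, 0.922, 0.291, 0.076]
contact_force: [0.1, -0.0, -0.1]
grip_width: 0.609
gripper_force: 0.0
```

Emit:
move_arm --plan '[0, 0, -0.005, 0, 0, 0, 0.052, 0, 0, -0.015, 0, 0, 0, 0.052, 0, 0, -0.035, 0, 0, 0, 0.052, 0, 0, -0.07, 0, 0, 0, 0.052, 0, 0, -0.11, 0, 0, 0, 0.052]'

```text
time: 20.68
position: [0.5211, 0.345, 0.1243]
tcp_rot: [0.245, 0.922, 0.29, 0.074]
contact_force: [1.6, -0.4, 0.2]
grip_width: 0.61
gripper_force: 0.0
```

Emit:
move_arm --plan '[0, -0.02, -0.03, 0, 0, 0, 0.052, 0, -0.04, -0.06, 0, 0, 0, 0.052, 0, -0.06, -0.08, 0, 0, 0, 0.052, 0, -0.09, -0.1, 0, 0, 0, 0.052, 0, -0.12, -0.12, 0, 0, 0, 0.052]'

```text
time: 21.1
position: [0.4398, 0.1997, 0.156]
tcp_rot: [0.243, 0.922, 0.291, 0.077]
contact_force: [1.0, -1.0, -0.7]
grip_width: 0.614
gripper_force: 0.0
```

Run:
```python
from go import *
H={}
for cam in("scene","top"):
    im=get_image(cam);cv2.imwrite(f"pics/{cam}_f.png",im[:,:,::-1])
    m=(im.min(2)>165)
    r0,c0={"scene":(140,180),"top":(165,130)}[cam]
    s=m[r0:r0+75,c0:c0+75].astype(np.uint8)
    n,lab,st,ce=cv2.connectedComponentsWithStats(s);k=1+np.argmax(st[1:,4]) if n>1 else 0
    pts=np.argwhere(lab==k)[:,::-1].astype(np.float32);print(cam,cv2.minAreaRect(pts),"offset",c0,r0,len(pts))
    for l in("thermometer","hinge_pin"): H[l,cam]=tip_of(cam,l);print(l,[(round(x["score"],2),x["position"]) for x in H[l,cam][:2]])
for l in("thermometer","hinge_pin"):
    if H[l,"scene"] and H[l,"top"]: print(tri(ray("scene",*H[l,"scene"][0]["position"]),ray("top",*H[l,"top"][0]["position"])))
# prediction for a seated thermometer
O2=O+CX*.003-CZ*.006
for c in("scene","top"): print(c,"org",proj(c,O2)[::-1],"hinge",proj(c,O2+CY*.06-CX*.013+CZ*.024)[::-1],"top face corners",[np.round(proj(c,O2+CY*y+CX*x+CZ*.024)) for y,x in((.075,.018),(.075,-.018),(-.075,-.018),(-.075,.018))])
o=r.get_obs();print(o["position"],o["contact_force"],o["gripper_force"],o["time"])
```

```text
scene ((42.0, 31.0), (10.0, 26.0), 90.0) offset 180 140 202
thermometer [(0.84, [173.1, 216.1]), (0.7, [137.1, 213.8])]
hinge_pin []
top ((27.338464736938477, 45.907691955566406), (11.65926456451416, 35.97006607055664), 29.744882583618164) offset 130 165 343
thermometer [(0.93, [202.8, 159.8])]
hinge_pin [(0.59, [225.7, 151.7])]
(array([0.5426, 0.3801, 0.0572]), np.float64(0.006582794437464301))
scene org [172.3324 214.9568] hinge [174.2467 196.8222] top face corners [array([193., 165.]), array([192., 176.]), array([236., 176.]), array([236., 166.])]
top org [201.0095 157.9473] hinge [223.0995 153.251 ] top face corners [array([141., 223.]), array([152., 228.]), array([180., 183.]), array([170., 177.])]
[0.4408 0.2008 0.1554] [ 0.0416 -0.0626  0.3889] 0.0 21.4
```

```bash
python3 -c "
from h import *
print(job_done())"
```

```text
the job is handed in; nothing more can be done
None
```

I folded the probe, lowered the thermometer into the cradle with the gripper, let go, and handed the job in at about 21 s; the camera networks then placed it within about 2 pixels of where it should lie, but I did not confirm the probe angle or the garlic and lemon after release, and no verdict came back.

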